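# Make up two mould-repair kits from the bench stock

### The arm

A 7-joint arm with a two-finger parallel gripper is mounted at the origin on the work surface. World frame = base frame: x ahead of the robot, y to its left, z up, the work surface at z = 0. Lengths are in m, angles in rad, forces in N, time in s.
With the tool pointing down it reaches from about 0.425 to 0.925 m from the base axis. Payload 6.8 kg.
Tool frame: the origin (TCP) lies between the finger pads; the fingertips stand 25 mm ahead of it and the grasp point (between the pads) lies 6 mm ahead of it; y points along the fingers, z is the direction in which the jaws open and shut, and the axes are right-handed (so a half turn about y gives the same grasp; the last joint's range is limited). The gripper opens to 85 mm and grips with 20 to 120 N. Pads are 22 mm wide; open, the fingers measure 114 mm over their backs; the gripper's body (76 mm by 85 mm) begins 54 mm behind the grasp point. The pads swing forward as they close: fully open they stand 13 mm farther back than shut.
Start: joints at [-1.33, 0.477, 0.022, 1.555, -0.011, 1.109, -0.083], TCP at [0.231, 0.634, 0.256] pointing down, gripper open.
Joint ranges: [-2.96, 2.96], [-0.34, 2.1], [-1.41, 1.46], [0.24, 2.44], [-1.37, 4.51], [0.17, 1.92], [-2.96, 2.96]. Speed limits (rad/s): [2.39, 2.39, 3.14, 3.14, 3.14, 3.14, 3.14].

### API

Orientations are given as a unit quaternion [x, y, z, w].
In Python, from rig import arm, cams, close_job gives the robot as it stands. The module is installed in compiled form; this text tells all that it offers.
- The arm moves only by the tool send_rows, never from a script. Its argument "steps" is text: rows parted by semicolons, each of 7 numbers parted by spaces: the shift along the world's x, y, z as a fraction of full scale, then the turn, a rotation vector about the world's x, y, z as a fraction of full scale, then the opening, from 0 (shut) to 1 (fully open). In form: x y z rx ry rz claw; .... A call has 1 to 5 rows; each row shifts and turns the commanded pose from where the row before left it; what a row does not reach is not made up. Full scale, the value 1, is 0.02 m for a shift and 4 degrees for a turn. A row lasts 1/8 s, in which the tool goes at most 62.5 mm and 10.7 degrees, less where a joint would pass 70% of its speed; a pose out of reach is approached as far as the arm can. A call with a number of a shift or a turn outside -1 to 1 is refused whole. A call with a gripper value outside its range is refused whole. The fingers move at their own pace and stop on an object; "force" is the grip in N (left out, the last holds). Time passes only in rows, so rows that do not move let the fingers close. It gives the time, the measured TCP pose, the force and the opening at its end, in the units of the state.
- arm.observe(): the state, without advancing time (a new reading comes with each control period).
- cams.get_image(name): name is "side" or "top"; returns a dict with "img" (384x512x3 uint8, red, green, blue), "intrinsics" (3x3 intrinsics, pixels), "extrinsics" (4x4, takes a point from world to camera coordinates). Camera axes: x right, y down, z forward; pixel columns grow to the right and rows downward; lengths in m; the calibration is good to about 2 mm. A picture is of the moment at which its call begins. There is no depth.
- close_job(): hands the job in, once; it reports no verdict.
The state is a dict: "time": time; "joint_positions": joint angles; "qd": joint speeds; "joint_efforts": joint torques, N m; "tcp_pos": TCP position; "ee_rot": TCP orientation; "force": force on the tool from outside, world axes, zero at the start; "ft_torque": the same for the moment, N m; "grip_width": finger opening in m.
Only numpy, scipy, OpenCV 4.12 (cv2) and the standard library are available. Lean on these libraries where they do the work, as an engineer would, in place of code of your own. Each camera call takes 0.05 s, during which the arm holds its last target. There are 200 camera calls.

### The job

Make up two mould-repair kits: in the rectangular tray the guide pillar and the tall brass bush, both standing on their flanges, and the steel spacer block lying flat (it sits flush in its wooden case: press its edge at the low end of the case so that it tips up, then pick it out by its raised end). In the round pan put the hexagon nut and the steel ring, both lying flat. Set the parts side by side on the floors of the trays and leave the short spare bush where it stands.

Things in the scene. Friction and masses are not known exactly. Their poses are not given: they have to be found in the camera images.
- tray: Rectangular dark sheet-steel tray, 120 (its x) x 170 (its y) x 22 mm high, open on top, walls 4 mm, floor 4 mm thick; fixed to the bench. Origin: centre of its underside; z up. Its heading varies by up to 0.3 rad.
- pan: Round dark sheet-steel pan, 160 mm across, 22 mm high, open on top, wall 4 mm, floor 4 mm thick; fixed to the bench. Origin: centre of its underside; z up.
- case: Dark wooden press-to-tip case, 88 (x) x 64 (y) x 39 mm high, fixed; the wall at its low end (-x, towards the robot, within 0.3 rad) only 30 mm high. Origin: underside, below the middle of the 63 x 41.6 mm pocket (x -32 to +31 mm). The block lies level at 27 mm height on the part from x = -2 to +31 mm; from x = -2 mm to the low end the pocket floor slopes down at 38 degrees.
- block_mid (a point): Steel spacer block 60 (x) x 40 (y) x 12 mm, 0.22 kg, flush in the case (top at 39 mm), axes as the case's. Point: its centre. Its low-end edge pressed 8 mm down (a few N), it falls onto the slope and stays tilted 38 degrees: its far end, about 16 to 23 mm to +x of the case's origin, stands up to 56 mm high, 17 mm above the walls; grip it there by its +y and -y sides, 40 mm apart.
- pillar_mid (a point): Steel guide pillar standing upright: shaft 18 mm in diameter on a flange 28 mm across and 6 mm thick at the bottom, 56 mm tall in all. Point: on its axis half-way up, 28 mm above its foot; z along the axis.
- bush_mid (a point): Tall brass guide bush standing upright: body 32 mm in diameter on a flange 40 mm across and 6 mm thick at the bottom, 42 mm tall in all, dark bore seen on top. Point: on its axis half-way up, 21 mm above its foot; z along the axis.
- spare_mid (a point): Short spare brass bush, to be left alone: same diameters (32 mm on a 40 mm flange) but only 22 mm tall. Point: on its axis half-way up, 11 mm above its foot.
- nut_mid (a point): Dark steel hexagon nut lying flat, 30 mm across flats, 34.6 mm across corners, 16 mm thick, dark hole in the middle. Point: its centre, 8 mm up; its x axis is square to one pair of flats, the other pairs are at 60 degrees.
- ring_mid (a point): Plain bright steel ring lying flat, 50 mm outside diameter, 30 mm bore, 14 mm thick. Point: its centre, 7 mm up.

How it is judged:
By the outcome, as a careful person would: the job done as asked, in the order asked, and still so for the second after the job is handed in, with the robot touching nothing.
It also fails if it takes over 133 s, if anything falls off the work surface, if the arm or the gripper's body presses on something with over 40 N, if the wrist force passes 120 N, or if a joint passes its speed limit or range.

## Working session

There is one attempt and no reset: what is moved stays moved. The work goes in short steps, Python scripts to look and compute and a tool call to move; the robot and the scene stay as the last step left them, time stands still between calls to the robot, and variables do not carry over. Pictures are saved under pics/ and viewed, about 12 in all and at most 16, crops included, and the job is handed in when it is done.

Besides the shell and the picture viewer there is one more tool, called after "Call:" as name(argument=value, ...) on one line, values as JSON. send_rows: Moves the arm, as the interface text tells. Shift numbers are shares of 0.02 m and turn numbers shares of 4 degrees, none past 1 either way. Its arguments: {"type":"object","properties":{"steps":{"type":"string"},"force":{"type":"number"}},"required":["steps"]}

```bash
mkdir -p pics; ls; python3 - <<'E'
from rig import arm,cams
import cv2,numpy as np
np.set_printoptions(precision=4,suppress=True)
s=arm.observe();print({k:np.round(v,4) for k,v in s.items()})
for n in("top","side"):
    d=cams.get_image(n);cv2.imwrite(f"pics/{n}0.png",cv2.resize(d["img"][:,:,::-1],None,fx=1.5,fy=1.5));print(d["intrinsics"],d["extrinsics"])
    np.savez(n+".npz",K=d["intrinsics"],E=d["extrinsics"])
E
```

```text
pics
{'time': np.float64(0.0), 'joint_positions': array([-1.3301,  0.4778,  0.0223,  1.5564, -0.0115,  1.1093, -0.0831]), 'qd': array([-0.0006,  0.0004, -0.0033, -0.0001, -0.0007, -0.0003,  0.0004]), 'joint_efforts': array([ -0.0019, -59.6444,   1.6072, -28.1204,   0.0124,   0.0093,
        -0.    ]), 'tcp_pos': array([0.2305, 0.6338, 0.2553]), 'ee_rot': array([ 0.697 , -0.1228,  0.1226, -0.6957]), 'force': array([1.1835, 0.4258, 0.003 ]), 'ft_torque': array([-0.03  , -0.0085,  0.004 ]), 'grip_width': np.float64(0.0854)}
[[353.6896   0.     261.3728]
 [  0.     353.6896 191.3556]
 [  0.       0.       1.    ]] [[ 0.0086 -0.9999  0.0056 -0.0059]
 [-0.9903 -0.0093 -0.1385  0.5355]
 [ 0.1386 -0.0043 -0.9903  0.8446]
 [ 0.      0.      0.      1.    ]]
[[444.8098   0.     258.3173]
 [  0.     444.8098 189.4674]
 [  0.       0.       1.    ]] [[-0.806  -0.5917 -0.0158  0.4323]
 [-0.3322  0.4742 -0.8154  0.2138]
 [ 0.4899 -0.652  -0.5787  0.7454]
 [ 0.      0.      0.      1.    ]]
```

View pics/top0.png

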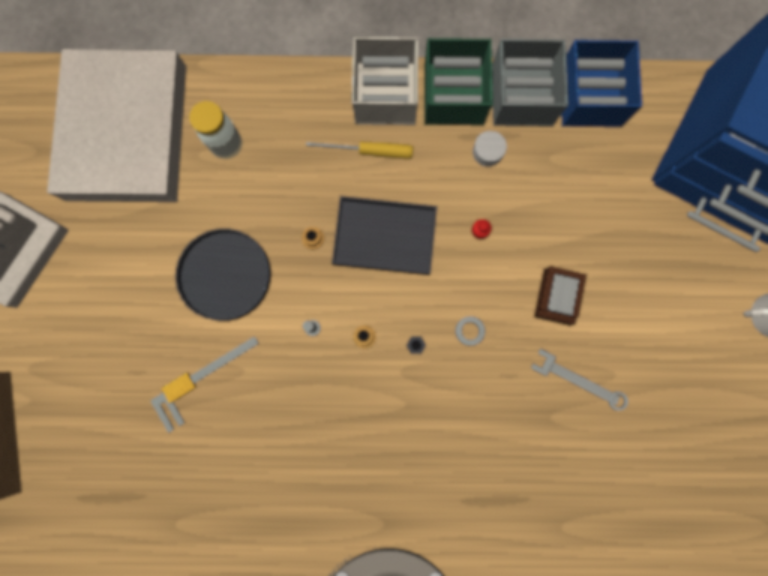

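View pics/side0.png

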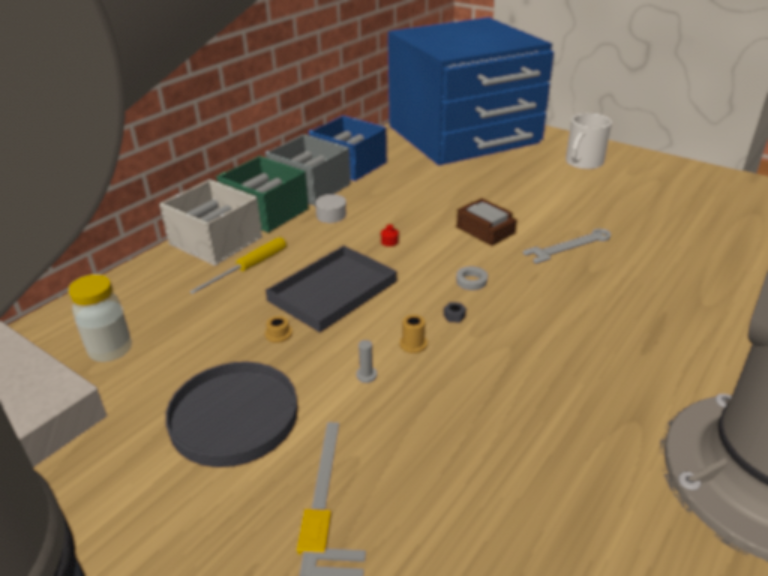

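The top picture (1.5x) shows the pillar at (311,327), tall bush (364,337), nut (416,345) and ring (470,331). The spare is at (312,236), the case at (562,295), the tray at (384,236) and the pan at (223,275). The side view confirms that the short bush is the one by the tray.

```bash
cat > h.py <<'E'
import numpy as np,cv2
from scipy.optimize import least_squares
C={n:(lambda z:(z["K"],z["E"]))(np.load(n+".npz")) for n in("top","side")}
def proj(n,P):
    K,E=C[n];P=np.atleast_2d(P);q=(P@E[:3,:3].T+E[:3,3])@K.T;return q[:,:2]/q[:,2:]
def ray(n,uv,z):
    K,E=C[n];d=E[:3,:3].T@np.linalg.solve(K,[*uv,1]);c=-E[:3,:3].T@E[:3,3];return c+d*(z-c[2])/d[2]
def circ(x,y,z,r,n=60):
    t=np.linspace(0,2*np.pi,n);return np.c_[x+r*np.cos(t),y+r*np.sin(t),0*t+z]
def rect(x,y,z,h,x0,x1,y0,y1):
    c,s=np.cos(h),np.sin(h);return np.array([[x+c*a-s*b,y+s*a+c*b,z] for a,b in((x0,y0),(x1,y0),(x1,y1),(x0,y1))])
def draw(img,n,curves,f,off,col=(0,255,0)):
    for c in curves:
        p=((proj(n,c)+.5-off)*f-.5);cv2.polylines(img,[np.round(p*8).astype(int)],True,col,1,cv2.LINE_AA,3)
def crop(img,x0,y0,w,h,f):return np.ascontiguousarray(cv2.resize(img[y0:y0+h,x0:x0+w,::-1],None,fx=f,fy=f,interpolation=cv2.INTER_CUBIC))
E
python3 - <<'E'
from h import *
from rig import cams
I={n:cams.get_image(n)["img"] for n in C}
for n in I: cv2.imwrite(f"pics/{n}_raw.png",I[n][:,:,::-1])
a=crop(I["top"],110,125,290,118,2.75);cv2.imwrite("pics/t1.png",a)
px=dict(pillar=(311,327,.03),bush=(364,337,.03),nut=(416,345,.012),ring=(470,331,.01),spare=(312,236,.015),case=(562,295,.039),tray=(384,236,.01),pan=(223,275,.01))
for k,(u,v,z) in px.items():
    print(k,ray("top",(u/1.5,v/1.5),z).round(3))
# mask: difference from local wood chroma
lab=cv2.cvtColor(I["top"],cv2.COLOR_RGB2LAB).astype(float)
for k,(u,v,z) in px.items():
    print(k,lab[int(v/1.5),int(u/1.5)])
E
```

```text
pillar [0.468 0.133 0.03 ]
bush [0.453 0.045 0.03 ]
nut [ 0.441 -0.042  0.012]
ring [ 0.465 -0.134  0.01 ]
spare [0.626 0.138 0.015]
case [ 0.525 -0.283  0.039]
tray [0.629 0.014 0.01 ]
pan [0.557 0.289 0.01 ]
pillar [141. 127. 131.]
bush [ 26. 128. 129.]
nut [ 25. 128. 127.]
ring [155. 136. 158.]
spare [ 23. 130. 127.]
case [154. 127. 131.]
tray [ 74. 128. 127.]
pan [ 73. 127. 127.]
```

View pics/t1.png

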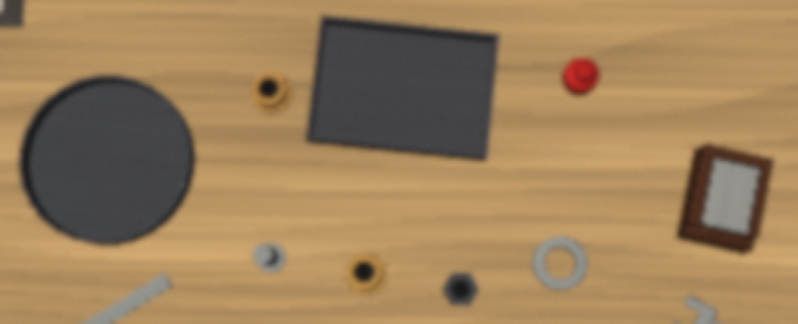

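```bash
cat > fit.py <<'E'
from h import *
from scipy.optimize import minimize
F=6
def sil(n,sets,box,holes=()):
    x0,y0,w,h=box;m=np.zeros((h*F,w*F),np.uint8)
    for s in sets:
        p=(proj(n,s)+.5-(x0,y0))*F-.5
        cv2.fillConvexPoly(m,cv2.convexHull(np.round(p*16).astype(np.int32)),255,cv2.LINE_AA,4)
    for lo,hi in holes:
        a=[]
        for s in(lo,hi):
            q=np.zeros_like(m);p=(proj(n,s)+.5-(x0,y0))*F-.5
            cv2.fillConvexPoly(q,np.round(p*16).astype(np.int32),255,cv2.LINE_AA,4);a.append(q)
        m=np.where((a[0]>127)&(a[1]>127),0,m).astype(np.uint8)
    return cv2.resize(m,(w,h),interpolation=cv2.INTER_AREA)/255.
def hexa(x,y,z,h):return circ(x,y,z,.0173,7)[:6]if 0 else np.array([[x+.01732*np.cos(h+np.pi/6+i*np.pi/3),y+.01732*np.sin(h+np.pi/6+i*np.pi/3),z] for i in range(6)])
def model(k,q):
    x,y=q[:2];h=q[2] if len(q)>2 else 0;c=lambda z,r:circ(x,y,z,r)
    if k=="pillar":return[np.r_[c(0,.014),c(.006,.014)],np.r_[c(.006,.009),c(.056,.009)]],()
    if k=="bush":return[np.r_[c(0,.02),c(.006,.02)],np.r_[c(.006,.016),c(.042,.016)]],()
    if k=="nut":return[np.r_[hexa(x,y,0,h),hexa(x,y,.016,h)]],()
    if k=="ring":return[np.r_[c(0,.025),c(.014,.025)]],[(c(0,.015),c(.014,.015))]
    if k=="pan":return[np.r_[c(0,.08),c(.022,.08)]],()
    if k=="tray":return[np.r_[rect(x,y,0,h,-.06,.06,-.085,.085),rect(x,y,.022,h,-.06,.06,-.085,.085)]],()
    if k=="block":return[rect(x,y,.039,h,-.03,.03,-.02,.02)],()
    if k=="case":return[np.r_[rect(x,y,0,h,-.0445,.0435,-.032,.032),rect(x,y,.039,h,-.03,.0435,-.032,.032),rect(x,y,.03,h,-.0445,-.03,-.032,.032)]],()
def mask(k,img):
    lab=cv2.cvtColor(img,cv2.COLOR_RGB2LAB).astype(float)
    L,a,b=lab[...,0],lab[...,1],lab[...,2]
    if k=="block":return np.clip((L-55)/(130-55),0,1)
    if k=="case":return np.clip((140-L)/70,0,1)
    if k=="bush":return np.clip((b-164)/8,0,1)
    return np.clip((157-b)/27,0,1)
def fit(k,q,imgs,cams_=("top","side"),mod=None):
    mod=mod or model
    D=[]
    for n in cams_:
        p=np.vstack(mod(k,q)[0]);p=proj(n,p);a=np.floor(p.min(0)-5).astype(int).clip(0);b=np.ceil(p.max(0)+5).astype(int)
        box=(*a,*(b-a));m=mask(k,imgs[n])[a[1]:b[1],a[0]:b[0]];box=(a[0],a[1],m.shape[1],m.shape[0]);D.append((n,box,m))
    f=lambda v:sum(np.abs(sil(n,mod(k,v)[0],bx,mod(k,v)[1])-m).sum()/np.sqrt(m.sum()+1) for n,bx,m in D)
    q=np.array(q,float);S=np.vstack([q]+[q+e for e in np.diag([.008,.008,.15][:len(q)])])
    r=minimize(f,q,method="Nelder-Mead",options=dict(initial_simplex=S,xatol=2e-5,fatol=1e-4));return r.x,r.fun
E
python3 - <<'E'
from fit import *
I={n:cv2.imread(f"pics/{n}_raw.png")[:,:,::-1].copy() for n in C}
for n in C:
    for (u,v) in [proj(n,[.453,.045,.042])[0]]:
        lab=cv2.cvtColor(I[n],cv2.COLOR_RGB2LAB);u,v=int(u),int(v);print(lab[v+(3 if n=='top' else 8),u-8:u+9,2],lab[v,u-8:u+9,0])
Q=dict(pillar=[.465,.133],bush=[.452,.045],nut=[.441,-.042,0],ring=[.465,-.134],pan=[.557,.289],tray=[.629,.014,-.08],case=[.525,-.283,-.2],block=[.525,-.283,-.2])
for k,q in Q.items():
    for c in(("top","side"),("top",),("side",)):
        if k=="bush":continue
        x,f=fit(k,q,I,c);print(k,c,x.round(4),round(f,2))
        if len(c)==2:Q[k]=list(x)
# dark bore
for n in C:
    lab=cv2.cvtColor(I[n],cv2.COLOR_RGB2LAB).astype(float);u,v=proj(n,[.452,.045,.042])[0].round().astype(int)
    w=np.clip((90-lab[v-9:v+10,u-9:u+10,0])/40,0,1);Y,X=np.mgrid[v-9:v+10,u-9:u+10]
    c=((X*w).sum()/w.sum(),(Y*w).sum()/w.sum());print("bush",n,c,ray(n,c,.042).round(4),w.sum())
Q["bush"]=[.452,.045]
import json;json.dump(Q,open("Q.json","w"))
A=[]
for n,b in(("top",(110,125,290,118)),("side",(100,130,260,180))):
    a=crop(I[n],*b,2.75 if n=="top" else 3)
    for k in Q:
        draw(a,n,model(k,Q[k])[0],2.75 if n=="top" else 3,np.array(b[:2]))
    cv2.imwrite(f"pics/fit_{n}.png",a)
E
```

```text
[159 161 165 167 167 164 160 156 156 157 161 164 165 164 163 162 161] [165 162 158 144 109  65  34  27  26  27  43  80 118 139 138 137 149]
[169 171 171 171 172 171 171 169 168 167 163 162 158 157 158 160 160] [144 131  95  50  24  17  18  18  21  30  65 108 136 143 144 149 152]
pillar ('top', 'side') [0.471  0.1362] 6.22
pillar ('top',) [0.4691 0.135 ] 2.17
pillar ('side',) [0.4726 0.1355] 3.1
nut ('top', 'side') [ 0.4431 -0.0408  0.0574] 4.71
nut ('top',) [ 0.4418 -0.0414 -0.0199] 1.95
nut ('side',) [ 0.4442 -0.0403  0.395 ] 2.0
ring ('top', 'side') [ 0.4674 -0.1333] 8.0
ring ('top',) [ 0.4664 -0.1336] 3.66
ring ('side',) [ 0.4694 -0.1328] 3.27
pan ('top', 'side') [0.561  0.2888] 6.55
pan ('top',) [0.5596 0.2888] 2.88
pan ('side',) [0.5633 0.2886] 3.14
tray ('top', 'side') [ 0.6316  0.0134 -0.099 ] 6.01
tray ('top',) [ 0.6305  0.0133 -0.0974] 2.34
tray ('side',) [ 0.6335  0.0139 -0.091 ] 3.14
case ('top', 'side') [ 0.528  -0.2847 -0.2191] 31.38
case ('top',) [ 0.527  -0.2847 -0.2244] 20.17
case ('side',) [ 0.5301 -0.284  -0.2853] 10.97
block ('top', 'side') [ 0.5267 -0.2844 -0.2229] 26.87
block ('top',) [ 0.5267 -0.2845 -0.2172] 10.23
block ('side',) [ 0.5279 -0.2828 -0.224 ] 16.5
bush top (np.float64(241.85165326184094), np.float64(223.35924932975868)) [0.4553 0.046  0.042 ] 27.975
bush side (np.float64(275.37639405204465), np.float64(213.5669144981413)) [0.4578 0.0466 0.042 ] 26.9
```

```bash
python3 - <<'E'
from fit import *
import json
Q=json.load(open("Q.json"));Q["bush"]=[.4565,.0463];Q["case"]=[.5273,-.2842,-.222];Q["block"]=[.5273,-.2842,-.222];json.dump(Q,open("Q.json","w"))
I={n:cv2.imread(f"pics/{n}_raw.png")[:,:,::-1].copy() for n in C}
o=[]
for n,b in(("top",(190,200,210,40)),("side",(230,125,130,130))):
    f=3.8 if n=="top" else 3.2
    a=crop(I[n],*b,f)
    for k in Q: draw(a,n,model(k,Q[k])[0] if k not in("case",) else [rect(*Q[k][:2],.039,Q[k][2],-.0445,.0435,-.032,.032),rect(*Q[k][:2],0,Q[k][2],-.0445,.0435,-.032,.032)],f,np.array(b[:2]))
    o.append(a)
W=max(a.shape[1] for a in o);o=[cv2.copyMakeBorder(a,0,0,0,W-a.shape[1],0) for a in o]
b=(340,165,60,60)
a=crop(I["top"],*b,6)
c0=Q["case"]
draw(a,"top",[rect(*c0[:2],.039,c0[2],-.0445,.0435,-.032,.032),rect(*c0[:2],0,c0[2],-.0445,.0435,-.032,.032),rect(*c0[:2],.039,c0[2],-.03,.03,-.02,.02)],6,np.array(b[:2]))
r=np.vstack(o);r[160:160+360,430:790]=a
cv2.imwrite("pics/fit.png",r);print(r.shape)
E
```

```text
(568, 798, 3)
```

View pics/fit.png

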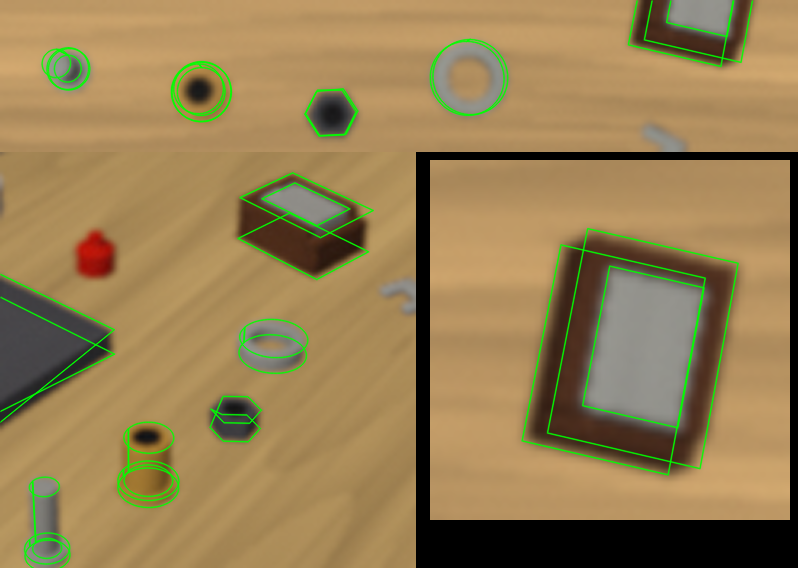

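The outlines fit within about 2 mm in both views. Next I'll work out the tool orientation.

```bash
cat > go.py <<'E'
# go.py: state & remaining move to target x y z, jaw angle deg (world, mod 180), pitch deg (tilt axis along jaws, + = tool points to +x)
import sys,numpy as np
from scipy.spatial.transform import Rotation as R
from rig import arm
s=arm.observe();r=R.from_quat(s["ee_rot"]);M=r.as_matrix()
jaw=np.degrees(np.arctan2(M[1,2],M[0,2]))
print("t",round(float(s["time"]),2),"tcp",s["tcp_pos"].round(4),"appr",M[:,1].round(3),"jaw",round(jaw%180,1),"F",s["force"].round(1),"w",round(float(s["grip_width"]),4),"j",s["joint_positions"].round(2))
if len(sys.argv)>1:
    a=[float(v) for v in sys.argv[1:]];d=(np.array(a[:3])-s["tcp_pos"])/.02
    j=np.radians(a[3]);p=np.radians(a[4]) if len(a)>4 else 0
    if np.cos(j-np.radians(jaw))<0:j+=np.pi
    z=np.array([np.cos(j),np.sin(j),0]);h=np.cross(z,[0,0,1]);h=h if h[0]>0 else -h
    y=np.sin(p)*h+np.array([0,0,-np.cos(p)]);T=np.c_[np.cross(y,z),y,z]
    w=(R.from_matrix(T)*r.inv()).as_rotvec(degrees=True)/4
    print("shift rows",d.round(2),"turn rows",w.round(2))
E
python3 go.py .471 .136 .15 90; python3 - <<'E'
import json,numpy as np
q=json.load(open('Q.json'));t=q["tray"];c,s=np.cos(t[2]),np.sin(t[2])
for n,x,y in(("pillar",-30,42),("bush",28,40),("block",-5,-32),("blockpad",24,-32)):print(n,(t[0]+(c*x-s*y)/1e3).round(4),(t[1]+(s*x+c*y)/1e3).round(4))
print(q)
E
```

```text
t 0.2 tcp [0.2306 0.6341 0.2557] appr [-0.    -0.001 -1.   ] jaw 70.0 F [ 0.3  0.4 -0.3] w 0.0855 j [-1.33  0.48  0.02  1.56 -0.01  1.11 -0.08]
shift rows [ 12.02 -24.9   -5.29] turn rows [ 0.02 -0.    5.  ]
pillar 0.6059 0.0582
bush 0.6634 0.0505
block 0.6234 -0.0179
blockpad 0.6523 -0.0208
{'pillar': [0.47101912904401266, 0.1361754273923798], 'bush': [0.4565, 0.0463], 'nut': [0.44309040321669135, -0.040759665217440844, 0.05743557920132156], 'ring': [0.46735897994128406, -0.13328908325365774], 'pan': [0.5609578140476952, 0.2888234039244708], 'tray': [0.6315852249777067, 0.01343899248064213, -0.0990226386770034], 'case': [0.5273, -0.2842, -0.222], 'block': [0.5273, -0.2842, -0.222]}
```

Call:
send_rows(steps="0.48 -1 -0.2 0 0 0.2 1;0.48 -1 -0.2 0 0 0.2 1;0.48 -1 -0.2 0 0 0.2 1;0.48 -1 -0.2 0 0 0.2 1;0.48 -1 -0.2 0 0 0.2 1", force=60)

```text
time: 0.82
tcp_pos: [0.279, 0.5336, 0.236]
ee_rot: [0.7, -0.098, 0.098, -0.7]
force: [-0.0, 0.2, -0.7]
grip_width: 0.0853
```

Call:
send_rows(steps="0.48 -1 -0.2 0 0 0.2 1;0.48 -1 -0.2 0 0 0.2 1;0.48 -1 -0.2 0 0 0.2 1;0.48 -1 -0.2 0 0 0.2 1;0.48 -1 -0.2 0 0 0.2 1")

```text
time: 1.45
tcp_pos: [0.3269, 0.4336, 0.2161]
ee_rot: [0.703, -0.074, 0.074, -0.703]
force: [0.5, 0.0, -0.6]
grip_width: 0.0856
```

Call:
send_rows(steps="0.48 -1 -0.2 0 0 0.2 1;0.48 -1 -0.2 0 0 0.2 1;0.48 -1 -0.2 0 0 0.2 1;0.48 -1 -0.2 0 0 0.2 1;0.48 -1 -0.2 0 0 0.2 1")

```text
time: 2.08
tcp_pos: [0.3749, 0.3337, 0.1962]
ee_rot: [-0.705, 0.049, -0.049, 0.705]
force: [-0.2, 0.0, 0.3]
grip_width: 0.0856
```

Call:
send_rows(steps="0.48 -1 -0.2 0 0 0.2 1;0.48 -1 -0.2 0 0 0.2 1;0.48 -1 -0.2 0 0 0.2 1;0.48 -1 -0.2 0 0 0.2 1;0.48 -1 -0.2 0 0 0.2 1")

```text
time: 2.7
tcp_pos: [0.4229, 0.2337, 0.1762]
ee_rot: [-0.707, 0.024, -0.024, 0.707]
force: [0.5, -0.6, 0.5]
grip_width: 0.0855
```

Call:
send_rows(steps="0.48 -1 -0.2 0 0 0.2 1;0.48 -1 -0.2 0 0 0.2 1;0.48 -1 -0.2 0 0 0.2 0.7;0.48 -1 -0.2 0 0 0.2 0.7;0.48 -0.9 -0.2 0 0 0.2 0.7")

```text
time: 3.32
tcp_pos: [0.4709, 0.1356, 0.1562]
ee_rot: [0.707, 0.0, -0.0, -0.707]
force: [0.0, 0.5, 0.1]
grip_width: 0.06
```

```bash
python3 go.py .471 .136 .15 90
```

```text
t 3.33 tcp [0.4709 0.1356 0.1562] appr [ 0. -0. -1.] jaw 90.0 F [0.  0.5 0.1] w 0.06 j [-0.52  0.31  0.14  2.09 -0.06  0.75  1.22]
shift rows [ 0.    0.02 -0.31] turn rows [ 0.    0.   -0.01]
```

Call:
send_rows(steps="0 0 -1 0 0 0 0.6;0 0 -1 0 0 0 0.6;0 0 -1 0 0 0 0.6;0 0 -1 0 0 0 0.6;0 0 -1 0 0 0 0.6")

```text
time: 3.95
tcp_pos: [0.4708, 0.1365, 0.0557]
ee_rot: [-0.707, -0.0, 0.0, 0.707]
force: [-0.6, 0.4, 0.3]
grip_width: 0.0511
```

Call:
send_rows(steps="0 0 -0.3 0 0 0 0.5;0 0 0 0 0 0 0;0 0 0 0 0 0 0;0 0 0 0 0 0 0;0 0 0 0 0 0 0")

```text
time: 4.58
tcp_pos: [0.4709, 0.1365, 0.0507]
ee_rot: [-0.707, -0.0, -0.0, 0.707]
force: [-0.5, -0.2, 0.8]
grip_width: 0.0163
```

Call:
send_rows(steps="0 0 0 0 0 0 0;0 0 0.2 0 0 0 0;0 0 0.8 0 0 0 0;0 0 1 0 0 0 0;0 0 1 0 0 0 0")

```text
time: 5.2
tcp_pos: [0.4708, 0.1364, 0.1118]
ee_rot: [-0.707, -0.0, -0.0, 0.707]
force: [1.1, -0.3, -1.5]
grip_width: 0.0162
```

```bash
python3 go.py .606 .058 .12 90; python3 - <<'E'
from h import *
from rig import cams
a=crop(cams.get_image("side")["img"],150,120,220,165,3.6);cv2.imwrite("pics/s2.png",a)
E
```

```text
t 5.2 tcp [0.4708 0.1364 0.1118] appr [ 0.  0. -1.] jaw 90.0 F [ 1.1 -0.3 -1.5] w 0.0162 j [-0.51  0.38  0.13  2.12 -0.08  0.64  1.24]
shift rows [ 6.76 -3.92  0.41] turn rows [-0.    0.01 -0.  ]
```

View pics/s2.png

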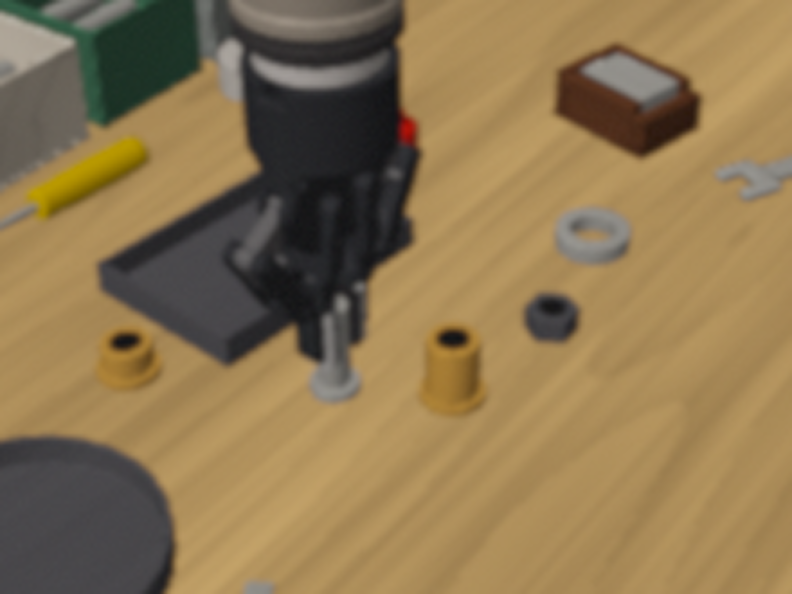

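The pillar is held upright at about (335,345 in the crop), clear of everything.

Call:
send_rows(steps="0.9 -0.5 0 0 0 0 0;1 -0.58 0 0 0 0 0;1 -0.58 0 0 0 0 0;1 -0.58 0 0 0 0 0;1 -0.58 0 0 0 0 0")

```text
time: 5.88
tcp_pos: [0.5699, 0.0783, 0.1094]
ee_rot: [0.707, -0.0, -0.0, -0.707]
force: [-0.5, -0.6, -0.8]
grip_width: 0.0161
```

Call:
send_rows(steps="1 -0.6 0 0 0 0 0;0.86 -0.5 0 0 0 0 0;0 0 -1 0 0 0 0;0 0 -1 0 0 0 0;0 0 -0.6 0 0 0 0")

```text
time: 6.5
tcp_pos: [0.6038, 0.0584, 0.0556]
ee_rot: [0.707, -0.001, -0.002, -0.707]
force: [-0.4, 0.4, -1.6]
grip_width: 0.0162
```

Call:
send_rows(steps="0 0 -0.1 0 0 0 0;0 0 -0.08 0 0 0 0;0 0 0 0 0 0 0")

```text
time: 6.88
tcp_pos: [0.6059, 0.0583, 0.0549]
ee_rot: [-0.707, -0.0, 0.0, 0.707]
force: [0.5, 0.6, -1.5]
grip_width: 0.0164
```

```bash
python3 go.py .606 .058 .055 90
```

```text
t 6.88 tcp [0.6059 0.0583 0.0549] appr [ 0.001  0.    -1.   ] jaw 90.0 F [ 0.5  0.6 -1.5] w 0.0164 j [-0.29  0.62  0.13  1.87 -0.12  0.66  1.48]
shift rows [ 0.01 -0.01  0.  ] turn rows [-0.    0.01 -0.01]
```

Call:
send_rows(steps="0 0 -0.05 0 0 0 0;0 0 0 0 0 0 0")

```text
time: 7.12
tcp_pos: [0.6062, 0.0582, 0.0547]
ee_rot: [-0.707, -0.0, -0.0, 0.707]
force: [-3.5, -0.4, 6.7]
grip_width: 0.0162
```

Call:
send_rows(steps="0 0 0 0 0 0 0.35;0 0 0 0 0 0 0.4;0 0 0.6 0 0 0 0.45;0 0 1 0 0 0 0.5;0 0 1 0 0 0 0.6")

```text
time: 7.75
tcp_pos: [0.6064, 0.058, 0.1077]
ee_rot: [-0.707, -0.0, -0.0, 0.707]
force: [1.3, -0.7, 0.2]
grip_width: 0.0509
```

Call:
send_rows(steps="-0.5 0 0.8 0 0 0 0.7;-1 -0.1 0 0 0 0 0.7;-1 -0.1 0 0 0 0 0.7;-1 -0.1 0 0 0 0 0.7;-1 -0.1 0 0 0 0 0.7")

```text
time: 8.38
tcp_pos: [0.5147, 0.0499, 0.1226]
ee_rot: [-0.707, -0.0, -0.0, 0.707]
force: [-0.3, 0.0, 0.2]
grip_width: 0.0597
```

Call:
send_rows(steps="-1 -0.1 0 0 0 0 0.7;-1 -0.1 0 0 0 0 0.7;-0.98 0 -0.4 0 0 0 0.7;0 0 -1 0 0 0 0.7;0 0 -1 0 0 0 0.7")

```text
time: 9.0
tcp_pos: [0.4559, 0.0461, 0.0743]
ee_rot: [-0.707, -0.001, -0.0, 0.707]
force: [0.3, -0.3, 0.0]
grip_width: 0.0594
```

```bash
python3 go.py .456 .0463 .042 90
```

```text
t 9.0 tcp [0.4559 0.0461 0.0743] appr [ 0.001  0.001 -1.   ] jaw 90.0 F [ 0.3 -0.3  0. ] w 0.0594 j [-0.34  0.41  0.12  2.21 -0.1   0.52  1.43]
shift rows [ 0.    0.01 -1.61] turn rows [-0.01  0.02 -0.01]
```

Call:
send_rows(steps="0 0 -1 0 0 0 0.7;0 0 -0.6 0 0 0 0.6;0 0 0 0 0 0 0.2;0 0 0 0 0 0 0.2;0 0 0 0 0 0 0.2")

```text
time: 9.62
tcp_pos: [0.4566, 0.046, 0.0422]
ee_rot: [-0.707, -0.0, -0.0, 0.707]
force: [1.0, 0.7, -2.4]
grip_width: 0.0303
```

Call:
send_rows(steps="0 0 0 0 0 0 0.2;0 0 0.2 0 0 0 0.2;0 0 0.8 0 0 0 0.2;0 0 1 0 0 0 0.2;0 0 1 0 0 0 0.2")

```text
time: 10.25
tcp_pos: [0.4561, 0.0459, 0.1025]
ee_rot: [0.707, -0.0, -0.0, -0.707]
force: [-0.2, 0.9, -1.7]
grip_width: 0.0303
```

```bash
python3 go.py .6634 .0505 .12 90; python3 - <<'E'
from h import *
from rig import cams
a=crop(cams.get_image("side")["img"],150,120,220,165,3.6);cv2.imwrite("pics/s3.png",a)
E
```

```text
t 10.25 tcp [0.4561 0.0459 0.1025] appr [-0. -0. -1.] jaw 90.0 F [-0.2  0.9 -1.7] w 0.0303 j [-0.35  0.36  0.14  2.2  -0.09  0.59  1.42]
shift rows [10.36  0.23  0.88] turn rows [ 0. -0. -0.]
```

View pics/s3.png

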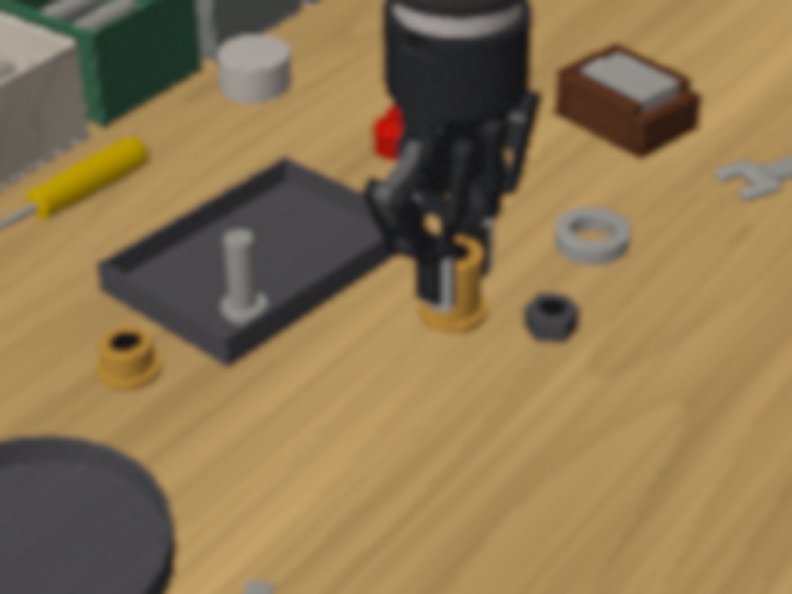

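The pillar stands in the tray at (240,275) and the bush is held upright at (455,285). I'll lift over the pillar on the way.

Call:
send_rows(steps="0.6 0 1 0 0 0 0.2;1 0 0.5 0 0 0 0.2;1 0 0 0 0 0 0.2;1 0 0 0 0 0 0.2;1 0 0 0 0 0 0.2")

```text
time: 10.92
tcp_pos: [0.5486, 0.0459, 0.1313]
ee_rot: [0.707, -0.0, -0.0, -0.707]
force: [0.6, 0.1, -1.4]
grip_width: 0.0303
```

Call:
send_rows(steps="1 0.1 0 0 0 0 0.2;1 0.1 0 0 0 0 0.2;1 0 0 0 0 0 0.2;1 0 0 0 0 0 0.2;1 0 0 0 0 0 0.2")

```text
time: 11.55
tcp_pos: [0.6485, 0.05, 0.131]
ee_rot: [0.707, -0.0, -0.0, -0.707]
force: [-0.3, 0.8, -1.6]
grip_width: 0.0303
```

Call:
send_rows(steps="0.77 0 0 0 0 0 0.2;0 0 -1 0 0 0 0.2;0 0 -1 0 0 0 0.2;0 0 -1 0 0 0 0.2;0 0 -0.9 0 0 0 0.2")

```text
time: 12.18
tcp_pos: [0.6626, 0.05, 0.0516]
ee_rot: [0.707, -0.001, -0.001, -0.707]
force: [-0.1, -1.0, -1.8]
grip_width: 0.0307
```

Call:
send_rows(steps="0 0 -0.3 0 0 0 0.2;0 0 -0.06 0 0 0 0.2;0 0 0 0 0 0 0.2")

```text
time: 12.55
tcp_pos: [0.664, 0.05, 0.0467]
ee_rot: [-0.707, -0.0, -0.0, 0.707]
force: [0.4, -0.7, -1.4]
grip_width: 0.0303
```

```bash
python3 go.py .6634 .0505 .046 90
```

```text
t 12.55 tcp [0.664  0.05   0.0467] appr [ 0.001  0.    -1.   ] jaw 90.0 F [ 0.4 -0.7 -1.4] w 0.0303 j [-0.26  0.7   0.13  1.72 -0.13  0.72  1.51]
shift rows [-0.03  0.03 -0.04] turn rows [-0.    0.01 -0.  ]
```

Call:
send_rows(steps="0 0 -0.06 0 0 0 0.2;0 0 0 0 0 0 0.2")

```text
time: 12.8
tcp_pos: [0.6643, 0.05, 0.0462]
ee_rot: [-0.707, -0.001, -0.0, 0.707]
force: [-1.2, 0.1, 4.1]
grip_width: 0.0302
```

Call:
send_rows(steps="0 0 0 0 0 0 0.5;0 0 0 0 0 0 0.6;0 0 0.6 0 0 0 0.6;0 0 1 0 0 0 0.6;0 0 1 0 0 0 0.6")

```text
time: 13.42
tcp_pos: [0.6642, 0.0499, 0.0994]
ee_rot: [-0.707, -0.001, -0.0, 0.707]
force: [1.1, -0.0, -0.2]
grip_width: 0.0511
```

Call:
send_rows(steps="-0.5 -1 1 0 0 -0.2 0.3;-0.5 -1 0 0 0 -0.2 0;-0.5 -1 0 0 0 -0.2 0;-0.5 -1 0 0 0 -0.2 0;-0.5 -1 0 0 0 -0.2 0")

```text
time: 14.05
tcp_pos: [0.6125, -0.0516, 0.1167]
ee_rot: [0.707, -0.025, 0.025, -0.707]
force: [0.4, 0.2, 0.1]
grip_width: 0.0002
```

Call:
send_rows(steps="-0.5 -1 0 0 0 -0.2 0;-0.5 -1 0 0 0 -0.2 0;-0.5 -1 0 0 0 -0.2 0;-0.5 -1 0 0 0 -0.2 0;-0.5 -1 0 0 0 -0.2 0")

```text
time: 14.68
tcp_pos: [0.563, -0.1514, 0.1173]
ee_rot: [-0.705, 0.05, -0.05, 0.705]
force: [-0.2, -0.4, 0.9]
grip_width: -0.0001
```

Call:
send_rows(steps="-0.5 -1 0 0 0 -0.2 0;-0.5 -1 0 0 0 -0.2 0;-0.5 -1 0 0 0 -0.2 0;-0.5 -1 0 0 0 -0.2 0;-0.5 -1 0 0 0 -0.2 0")

```text
time: 15.3
tcp_pos: [0.513, -0.2514, 0.1173]
ee_rot: [0.703, -0.074, 0.074, -0.703]
force: [-0.8, -0.2, -0.1]
grip_width: 0.0002
```

```bash
python3 go.py .4971 -.2774 .075 77.3; python3 - <<'E'
from h import *
from rig import cams
a=crop(cams.get_image("side")["img"],150,120,220,165,2.8);b=crop(cams.get_image("top")["img"],200,130,100,70,2);a[-140:,:200]=b;cv2.imwrite("pics/s4.png",a)
E
```

```text
t 15.3 tcp [ 0.513  -0.2514  0.1173] appr [ 0. -0. -1.] jaw 78.0 F [-0.8 -0.2 -0.1] w 0.0002 j [ 0.17  0.49  0.23  1.94 -0.16  0.74  1.85]
shift rows [-0.8  -1.3  -2.12] turn rows [ 0.    0.   -0.17]
```

View pics/s4.png

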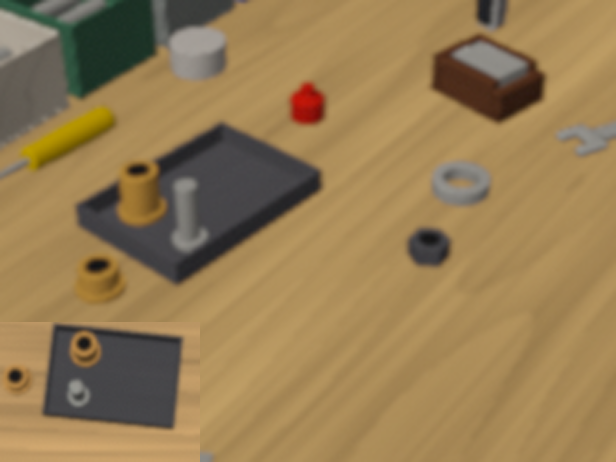

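Both stand in the tray: bush at (140,190), pillar at (187,215). Next is the press.

Call:
send_rows(steps="-0.4 -0.65 0 0 0 -0.1 0;-0.4 -0.65 -0.4 0 0 -0.07 0;0 0 -1 0 0 0 0;0 0 -0.7 0 0 0 0;0 0 0 0 0 0 0")

```text
time: 16.02
tcp_pos: [0.4968, -0.2755, 0.0739]
ee_rot: [-0.702, 0.079, -0.077, 0.703]
force: [0.5, 0.3, -0.3]
grip_width: 0.0003
```

Call:
send_rows(steps="0 0 -0.2 0 0 0 0;0 0 -0.15 0 0 0 0")

```text
time: 16.27
tcp_pos: [0.4981, -0.2761, 0.0686]
ee_rot: [0.703, -0.078, 0.078, -0.703]
force: [-0.6, 0.0, 0.2]
grip_width: 0.0003
```

Call:
send_rows(steps="0 0 -0.1 0 0 0 0;0 0 -0.1 0 0 0 0")

```text
time: 16.52
tcp_pos: [0.4978, -0.276, 0.0644]
ee_rot: [0.703, -0.078, 0.078, -0.703]
force: [0.0, -0.5, -0.4]
grip_width: -0.0
```

```bash
python3 go.py .4971 -.2774 .056 77.3
```

```text
t 16.52 tcp [ 0.4978 -0.276   0.0644] appr [ 0. -0. -1.] jaw 77.3 F [ 0.  -0.5 -0.4] w -0.0 j [ 0.24  0.57  0.21  1.96 -0.19  0.63  1.91]
shift rows [-0.04 -0.07 -0.42] turn rows [ 0.    0.01 -0.01]
```

Call:
send_rows(steps="0 -0.07 -0.1 0 0 0 0;0 0 -0.1 0 0 0 0")

```text
time: 16.77
tcp_pos: [0.4976, -0.2776, 0.0602]
ee_rot: [0.703, -0.078, 0.078, -0.703]
force: [-0.3, 0.2, -0.2]
grip_width: 0.0001
```

Call:
send_rows(steps="0 0 -0.1 0 0 0 0;0 0 0 0 0 0 0")

```text
time: 17.02
tcp_pos: [0.4976, -0.2774, 0.0581]
ee_rot: [-0.703, 0.078, -0.078, 0.703]
force: [0.2, 0.6, 0.3]
grip_width: -0.0001
```

Call:
send_rows(steps="0 0 -0.05 0 0 0 0;0 0 0 0 0 0 0")

```text
time: 17.27
tcp_pos: [0.4976, -0.2774, 0.0573]
ee_rot: [-0.703, 0.078, -0.078, 0.703]
force: [-0.2, -0.0, -0.6]
grip_width: 0.0001
```

Call:
send_rows(steps="0 0 -0.05 0 0 0 0;0 0 0 0 0 0 0")

```text
time: 17.52
tcp_pos: [0.4976, -0.2774, 0.0563]
ee_rot: [-0.703, 0.078, -0.078, 0.703]
force: [0.5, 0.1, 1.4]
grip_width: 0.0001
```

```bash
python3 go.py; python3 - <<'E'
from h import *
from rig import cams
a=crop(cams.get_image("side")["img"],280,110,80,70,6);b=crop(cams.get_image("top")["img"],340,155,60,70,5);a[-350:,:300]=b;cv2.imwrite("pics/s5.png",a)
E
```

```text
t 17.52 tcp [ 0.4976 -0.2774  0.0563] appr [-0.  0. -1.] jaw 77.3 F [0.5 0.1 1.4] w 0.0001 j [ 0.24  0.58  0.2   1.96 -0.19  0.62  1.92]
```

View pics/s5.png

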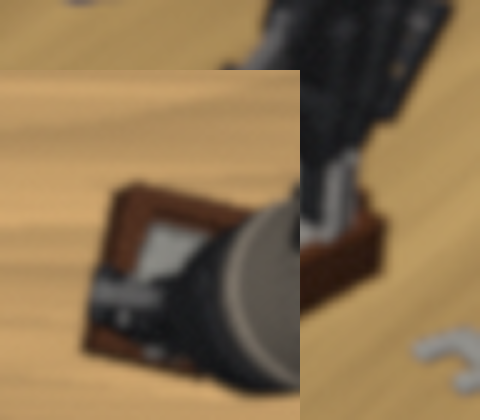

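Call:
send_rows(steps="0 0 -0.05 0 0 0 0;0 0 0 0 0 0 0")

```text
time: 17.88
tcp_pos: [0.4977, -0.2774, 0.0552]
ee_rot: [-0.703, 0.078, -0.078, 0.703]
force: [0.9, -0.5, 0.2]
grip_width: 0.0002
```

```bash
python3 go.py; python3 - <<'E'
from h import *
from rig import cams
a=crop(cams.get_image("side")["img"],280,110,80,70,6);cv2.imwrite("pics/s6.png",a)
E
```

```text
t 17.88 tcp [ 0.4977 -0.2774  0.0552] appr [-0.  0. -1.] jaw 77.3 F [ 0.9 -0.5  0.2] w 0.0002 j [ 0.24  0.58  0.2   1.96 -0.19  0.61  1.92]
```

View pics/s6.png

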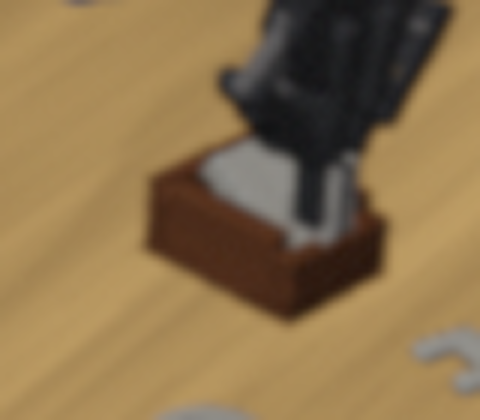

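Call:
send_rows(steps="0 0 -0.05 0 0 0 0;0 0 0 0 0 0 0")

```text
time: 18.18
tcp_pos: [0.4977, -0.2775, 0.0551]
ee_rot: [-0.703, 0.078, -0.078, 0.703]
force: [-1.5, 1.7, 8.5]
grip_width: -0.0003
```

Call:
send_rows(steps="0 0 -0.05 0 0 0 0;0 0 0 0 0 0 0")

```text
time: 18.42
tcp_pos: [0.4978, -0.2775, 0.055]
ee_rot: [-0.703, 0.078, -0.078, 0.703]
force: [-5.3, 3.3, 18.3]
grip_width: 0.0004
```

Call:
send_rows(steps="0 0 0.2 0 0 0 0;0 0 1 0 0 0 0.5;0 0 1 0 0 0 0.7;0 0 1 0 0 0 0.7;0 0 1 0 0 0 0.7")

```text
time: 19.05
tcp_pos: [0.4976, -0.2774, 0.1378]
ee_rot: [-0.703, 0.078, -0.078, 0.703]
force: [-0.2, -0.1, 0.3]
grip_width: 0.0598
```

```bash
python3 go.py; python3 - <<'E'
from h import *
from rig import cams
n="side";im=cams.get_image("side")["img"];b=(280,90,80,80)
cv2.imwrite("pics/side_t.png",im[:,:,::-1])
a=crop(im,*b,6);a0=a.copy()
x,y,h=.5273,-.2842,-.222;c,s=np.cos(h),np.sin(h)
t=np.radians(38)
def W(p):return np.c_[x+c*p[:,0]-s*p[:,1],y+s*p[:,0]+c*p[:,1],p[:,2]]
u=np.array([np.cos(t),0,np.sin(t)]);nn=np.array([-np.sin(t),0,np.cos(t)])
top=np.array([.016,0,.056])
cv=[W(np.array([top+[0,-.02,0],top+[0,.02,0],top-.06*u+[0,.02,0],top-.06*u-[0,.02,0]])),W(np.array([top+[0,-.02,0],top+[0,.02,0],top-.012*nn+[0,.02,0],top-.012*nn-[0,.02,0]]))]
draw(a,n,cv,6,np.array(b[:2]))
im2=cams.get_image("top")["img"]
cv2.imwrite("pics/s7.png",np.hstack([a0,a])[:,100:900])
E
```

```text
t 19.05 tcp [ 0.4976 -0.2774  0.1378] appr [-0.  0. -1.] jaw 77.3 F [-0.2 -0.1  0.3] w 0.0598 j [ 0.21  0.45  0.24  1.93 -0.15  0.78  1.89]
```

View pics/s7.png

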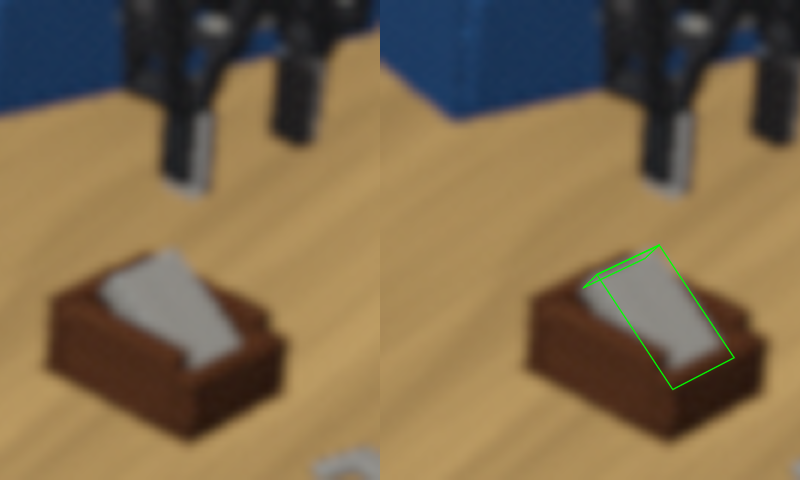

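The case picture (left) shows the block tipped, its raised end at about (140,265), and the predicted outline agrees. A 38° outward tilt would break the limit of joint 6. So I'll pick with the tool vertical and level the block afterwards by tilting the tool.

```bash
python3 go.py .5302 -.2849 .0635 77.3
```

```text
t 19.15 tcp [ 0.4989 -0.2781  0.1392] appr [ 0.004 -0.001 -1.   ] jaw 77.3 F [ 0.4 -0.2  0.5] w 0.0597 j [ 0.21  0.45  0.24  1.93 -0.15  0.78  1.89]
shift rows [ 1.56 -0.34 -3.78] turn rows [ 0.02  0.05 -0.01]
```

Call:
send_rows(steps="0.8 -0.19 0 0 0 0 0.7;0.8 -0.18 0 0 0 0 0.7;0 0 -1 0 0 0 0.7;0 0 -1 0 0 0 0.7;0 0 -0.9 0 0 0 0.7")

```text
time: 19.77
tcp_pos: [0.5292, -0.2846, 0.0776]
ee_rot: [-0.703, 0.078, -0.078, 0.703]
force: [0.3, 0.1, 0.8]
grip_width: 0.0598
```

Call:
send_rows(steps="0 0 -0.5 0 0 0 0.7;0 0 0 0 0 0 0.7;0 0 0 0 0 0 0.7", force=80)

```text
time: 20.15
tcp_pos: [0.5301, -0.2851, 0.0698]
ee_rot: [0.703, -0.078, 0.078, -0.703]
force: [0.1, 0.9, 0.3]
grip_width: 0.06
```

```bash
python3 go.py .5302 -.2849 .0635 77.3
```

```text
t 20.15 tcp [ 0.5301 -0.2851  0.0698] appr [ 0.001 -0.    -1.   ] jaw 77.3 F [0.1 0.9 0.3] w 0.06 j [ 0.23  0.6   0.21  1.88 -0.19  0.68  1.9 ]
shift rows [ 0.    0.01 -0.32] turn rows [ 0.01  0.01 -0.01]
```

Call:
send_rows(steps="0 0 -0.31 0 0 0 0.6;0 0 0 0 0 0 0.5;0 0 0 0 0 0 0.4;0 0 0 0 0 0 0.3;0 0 0 0 0 0 0.3", force=50)

```text
time: 20.78
tcp_pos: [0.5297, -0.2849, 0.0634]
ee_rot: [0.703, -0.078, 0.078, -0.703]
force: [-0.6, -0.2, 4.2]
grip_width: 0.0382
```

```bash
python3 go.py .5302 -.2849 .0635 77.3
```

```text
t 20.77 tcp [ 0.5297 -0.2849  0.0634] appr [ 0. -0. -1.] jaw 77.3 F [-0.6 -0.2  4.2] w 0.0382 j [ 0.23  0.61  0.21  1.89 -0.19  0.67  1.91]
shift rows [0.03 0.   0.01] turn rows [ 0.    0.   -0.01]
```

Call:
send_rows(steps="0 0 0.1 0 0 0 0.3;0 0 0.4 0 0 0 0.3;0 0 1 0 0 0 0.3;0 0 1 0 0 0 0.3;0 0 1 0 0 0 0.3", force=90)

```text
time: 21.4
tcp_pos: [0.5297, -0.2849, 0.135]
ee_rot: [0.703, -0.078, 0.078, -0.703]
force: [0.3, 0.7, -2.1]
grip_width: 0.0371
```

```bash
python3 go.py .6523 -.0208 .14 84.4 -38; python3 - <<'E'
from h import *
from rig import cams
a=crop(cams.get_image("side")["img"],270,70,90,90,6);cv2.imwrite("pics/s8.png",a)
E
```

```text
t 21.4 tcp [ 0.5297 -0.2849  0.135 ] appr [ 0.001 -0.    -1.   ] jaw 77.3 F [ 0.3  0.7 -2.1] w 0.0371 j [ 0.21  0.5   0.24  1.85 -0.16  0.8   1.88]
shift rows [ 6.13 13.21  0.25] turn rows [1.51 9.39 1.7 ]
```

View pics/s8.png

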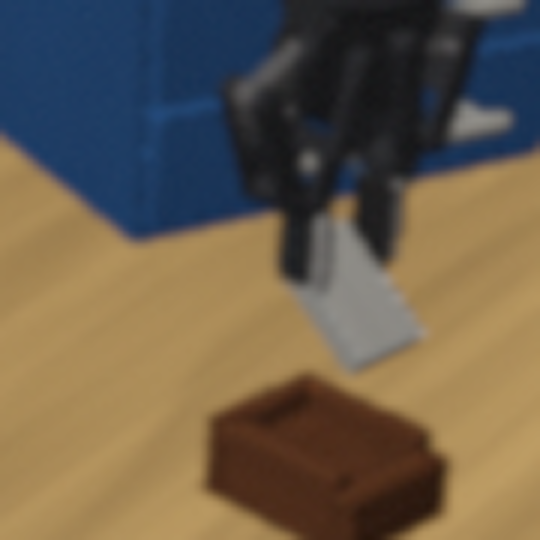

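```bash
python3 - <<'E'
from h import *
from scipy.optimize import least_squares
obs=np.array([[354,370],[425,335],[345,216]])/6+[270,70]
h=-.222;c,s=np.cos(h),np.sin(h)
def P(v):
    t=v[2];u=np.array([np.cos(t),0,np.sin(t)]);o=np.array([v[0],0,v[1]])
    p=np.array([o-.06*u+[0,.02,0],o-.06*u-[0,.02,0],o-[0,.02,0]])
    return np.c_[.5268+c*p[:,0]-s*p[:,1]+.0015,-.2842+s*p[:,0]+c*p[:,1],p[:,2]]
f=lambda v:(proj("side",P(v))-obs).ravel()
r=least_squares(f,[.016,.128,.6],x_scale=[.01,.01,.1]);print(r.x,np.degrees(r.x[2]),r.fun)
E
```

```text
[0.01555749 0.12484323 0.71116134] 40.74654314166116 [ 0.53424027 -0.55138997 -0.76647423  0.24960796  0.26461781  0.29241781]
```

Tilt is about 38–41°. I'll move to the tray while levelling the block.

Call:
send_rows(steps="0.42 0.93 0 0.108 0.67 0.121 0.3;0.42 0.93 0 0.108 0.67 0.121 0.3;0.42 0.93 0 0.108 0.67 0.121 0.3;0.42 0.93 0 0.108 0.67 0.121 0.3;0.42 0.93 0 0.108 0.67 0.121 0.3")

```text
time: 22.08
tcp_pos: [0.572, -0.1912, 0.1338]
ee_rot: [-0.695, 0.146, 0.021, 0.703]
force: [0.4, 0.1, -2.9]
grip_width: 0.0366
```

Call:
send_rows(steps="0.42 0.93 0 0.108 0.67 0.121 0.3;0.42 0.93 0 0.108 0.67 0.121 0.3;0.42 0.93 0 0.108 0.67 0.121 0.3;0.42 0.93 0 0.108 0.67 0.121 0.3;0.42 0.93 0 0.108 0.67 0.121 0.3")

```text
time: 22.7
tcp_pos: [0.6142, -0.0983, 0.1337]
ee_rot: [-0.678, 0.212, 0.12, 0.694]
force: [-0.1, -0.3, -2.8]
grip_width: 0.0365
```

Call:
send_rows(steps="0.42 0.93 0 0.108 0.67 0.121 0.3;0.42 0.93 0 0.108 0.67 0.121 0.3;0.42 0.93 0 0.108 0.67 0.121 0.3;0.42 0.93 0 0.108 0.67 0.121 0.3;0 0 0 0 0 0 0.3")

```text
time: 23.32
tcp_pos: [0.6479, -0.0222, 0.1323]
ee_rot: [-0.656, 0.261, 0.198, 0.679]
force: [-0.4, 0.4, -3.3]
grip_width: 0.0368
```

```bash
python3 go.py .6477 -.0233 .0297 84.4 -38; python3 - <<'E'
from h import *
from rig import cams
a=crop(cams.get_image("side")["img"],160,70,160,140,5);cv2.imwrite("pics/s9.png",a[:600])
E
```

```text
t 23.32 tcp [ 0.6479 -0.0222  0.1323] appr [-0.612  0.06  -0.788] jaw 84.5 F [-0.4  0.4 -3.3] w 0.0368 j [-0.12  0.92  0.17  1.22 -0.18  1.68  1.55]
shift rows [-0.01 -0.06 -5.13] turn rows [-0.02  0.01 -0.04]
```

View pics/s9.png

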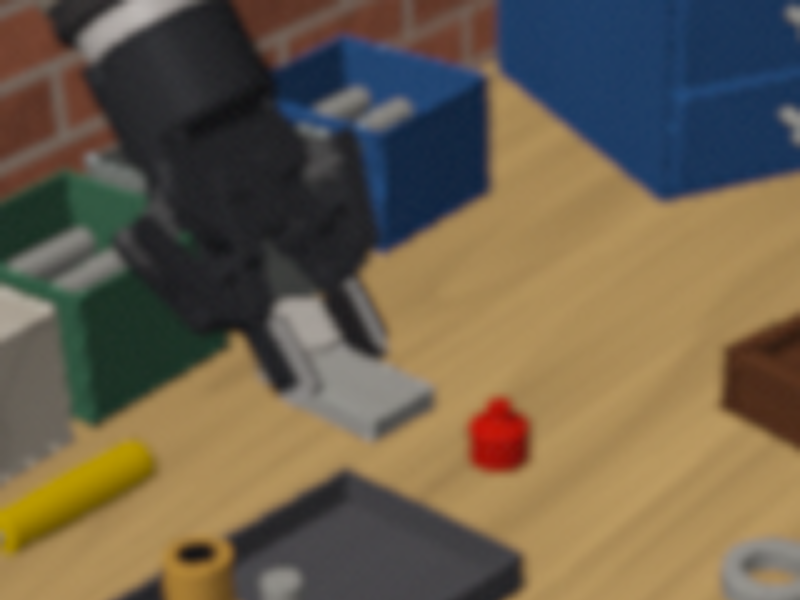

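The block hangs about level over the tray.

Call:
send_rows(steps="0 -0.06 -1 0 0 0 0.3;0 0 -1 0 0 0 0.3;0 0 -1 0 0 0 0.3;0 0 -1 0 0 0 0.3;0 0 -0.5 0 0 0 0.3")

```text
time: 24.0
tcp_pos: [0.6464, -0.0256, 0.041]
ee_rot: [-0.656, 0.263, 0.198, 0.679]
force: [0.6, -0.2, -2.2]
grip_width: 0.0368
```

Call:
send_rows(steps="0 0 -0.2 0 0 0 0.3;0 0 -0.1 0 0 0 0.3;0 0 -0.05 0 0 0 0.3;0 0 0 0 0 0 0.3")

```text
time: 24.5
tcp_pos: [0.6476, -0.0256, 0.0366]
ee_rot: [-0.657, 0.262, 0.197, 0.679]
force: [-0.4, 0.7, -2.5]
grip_width: 0.0365
```

Call:
send_rows(steps="0 0 -0.15 0 0 0 0.3;0 0 0 0 0 0 0.3")

```text
time: 24.75
tcp_pos: [0.6471, -0.0256, 0.0329]
ee_rot: [-0.656, 0.263, 0.197, 0.679]
force: [0.8, 0.5, -3.3]
grip_width: 0.0368
```

Call:
send_rows(steps="0 0 -0.1 0 0 0 0.3;0 0 0 0 0 0 0.3")

```text
time: 25.0
tcp_pos: [0.6474, -0.0256, 0.0315]
ee_rot: [-0.656, 0.263, 0.197, 0.679]
force: [-0.2, 0.1, 0.7]
grip_width: 0.0365
```

Call:
send_rows(steps="0 0 -0.06 0 0 0 0.3;0 0 0 0 0 0 0.3")

```text
time: 25.25
tcp_pos: [0.6474, -0.0256, 0.0314]
ee_rot: [-0.656, 0.263, 0.197, 0.679]
force: [-0.7, 0.3, 7.4]
grip_width: 0.0366
```

```bash
python3 go.py; python3 - <<'E'
from h import *
from rig import cams
a=crop(cams.get_image("side")["img"],170,110,110,110,5);cv2.imwrite("pics/s10.png",a)
E
```

```text
t 25.25 tcp [ 0.6474 -0.0256  0.0314] appr [-0.613  0.061 -0.788] jaw 84.4 F [-0.7  0.3  7.4] w 0.0366 j [-0.11  1.04  0.16  1.23 -0.19  1.55  1.56]
```

View pics/s10.png

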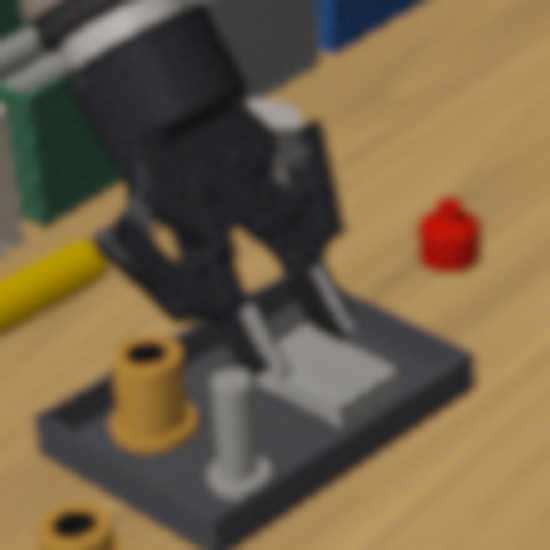

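The block is down flat at (325,375), beside the bush and the pillar. Releasing and backing out along the tool axis.

Call:
send_rows(steps="0 0 0.04 0 0 0 0.5;0 0 0 0 0 0 0.56;0 0 0 0 0 0 0.56;0.3 -0.03 0.39 0 0 0 0.56;0.6 -0.06 0.79 0 0 0 0.56")

```text
time: 25.92
tcp_pos: [0.6652, -0.0274, 0.0544]
ee_rot: [-0.656, 0.263, 0.198, 0.679]
force: [0.0, -0.1, 0.3]
grip_width: 0.0476
```

Call:
send_rows(steps="0.6 -0.06 0.79 0 0 0 0.56;0.4 -0.04 0.9 0 0 0 0.56;0 0 1 0 0 0 0.6;-0.6 0 1 0 -0.8 -0.3 0.6;-1 0 0 0 -0.8 -0.3 0.6")

```text
time: 26.55
tcp_pos: [0.6543, -0.0295, 0.1304]
ee_rot: [-0.661, 0.236, 0.144, 0.697]
force: [0.1, -0.6, -0.1]
grip_width: 0.051
```

```bash
python3 go.py .443 -.041 .12 61.5; python3 - <<'E'
from h import *
from rig import cams
im=cams.get_image("side")["img"];cv2.imwrite("pics/side_b.png",im[:,:,::-1])
E
```

```text
t 26.55 tcp [ 0.6543 -0.0295  0.1304] appr [-0.513  0.084 -0.854] jaw 82.0 F [ 0.1 -0.6 -0.1] w 0.051 j [-0.11  0.86  0.18  1.29 -0.2   1.55  1.54]
shift rows [-10.57  -0.57  -0.52] turn rows [-2.65 -7.41 -5.05]
```

Call:
send_rows(steps="-0.95 -0.05 0 -0.24 -0.67 -0.46 0.6;-0.95 -0.05 0 -0.24 -0.67 -0.46 0.6;-0.95 -0.05 0 -0.24 -0.67 -0.46 0.6;-0.95 -0.05 0 -0.24 -0.67 -0.46 0.6;-0.95 -0.05 0 -0.24 -0.67 -0.46 0.6")

```text
time: 27.22
tcp_pos: [0.5576, -0.0345, 0.1289]
ee_rot: [-0.681, 0.213, 0.0, 0.701]
force: [0.5, -0.1, 0.2]
grip_width: 0.0515
```

Call:
send_rows(steps="-0.95 -0.05 0 -0.24 -0.67 -0.46 0.6;-0.95 -0.05 0 -0.24 -0.67 -0.46 0.6;-0.95 -0.05 0 -0.24 -0.67 -0.46 0.6;-0.95 -0.05 0 -0.24 -0.67 -0.46 0.6;-0.95 -0.05 0 -0.24 -0.67 -0.46 0.6")

```text
time: 27.85
tcp_pos: [0.4627, -0.0395, 0.1288]
ee_rot: [-0.685, 0.183, -0.144, 0.69]
force: [-0.1, -0.1, -0.1]
grip_width: 0.0509
```

Call:
send_rows(steps="-0.95 -0.05 -0.5 -0.24 -0.67 -0.46 0.6;0 0 -1 0 0 0 0.6;0 0 0 0 0 0 0.6")

```text
time: 28.22
tcp_pos: [0.4434, -0.0403, 0.098]
ee_rot: [-0.685, 0.178, -0.171, 0.686]
force: [0.3, -0.7, -0.4]
grip_width: 0.0514
```

```bash
python3 go.py .443 -.041 .026 61.5
```

```text
t 28.23 tcp [ 0.4434 -0.0403  0.098 ] appr [-0.01   0.004 -1.   ] jaw 61.5 F [ 0.3 -0.7 -0.4] w 0.0514 j [-0.28  0.36  0.27  2.23 -0.18  0.58  1.2 ]
shift rows [-0.02 -0.03 -3.6 ] turn rows [-0.05 -0.14  0.01]
```

Call:
send_rows(steps="0 -0.03 -1 -0.05 -0.14 0 0.6;0 0 -1 0 0 0 0.6;0 0 -1 0 0 0 0.6;0 0 -0.5 0 0 0 0.6;0 0 -0.08 0 0 0 0.55", force=60)

```text
time: 28.85
tcp_pos: [0.4446, -0.0411, 0.0266]
ee_rot: [-0.685, 0.174, -0.175, 0.685]
force: [0.8, 0.3, -0.5]
grip_width: 0.0469
```

Call:
send_rows(steps="0 0 0 0 0 0 0.4;0 0 0 0 0 0 0.2;0 0 0 0 0 0 0.2;0 0 0 0 0 0 0.2;0 0 0 0 0 0 0.2")

```text
time: 29.48
tcp_pos: [0.4448, -0.0411, 0.0274]
ee_rot: [-0.685, 0.173, -0.175, 0.686]
force: [-1.1, -0.5, 5.5]
grip_width: 0.0283
```

```bash
python3 go.py .443 -.041 .026 61.5
```

```text
t 29.48 tcp [ 0.4448 -0.0411  0.0274] appr [ 0.003  0.    -1.   ] jaw 61.4 F [-1.1 -0.5  5.5] w 0.0283 j [-0.21  0.5   0.2   2.26 -0.25  0.4   1.27]
shift rows [-0.09  0.   -0.07] turn rows [-0.    0.05  0.01]
```

Call:
send_rows(steps="0 0 0.2 0 0 0 0.2;0 0 0.8 0 0 0 0.2;0 0 1 0 0 0 0.2;0 0 1 0 0 0 0.2;0 0 1 0 0 0 0.2")

```text
time: 30.1
tcp_pos: [0.4442, -0.041, 0.1075]
ee_rot: [-0.685, 0.174, -0.175, 0.686]
force: [-0.2, -0.9, -0.3]
grip_width: 0.0282
```

```bash
python3 go.py .593 .289 .1 61.5; python3 - <<'E'
from h import *
from rig import cams
a=crop(cams.get_image("side")["img"],150,80,220,165,3.6)
b=crop(cv2.imread("pics/side_b.png")[:,:,::-1],150,120,130,120,3);a[-360:,:390]=b;cv2.imwrite("pics/s11.png",a)
E
```

```text
t 30.1 tcp [ 0.4442 -0.041   0.1075] appr [ 0.002  0.    -1.   ] jaw 61.5 F [-0.2 -0.9 -0.3] w 0.0282 j [-0.29  0.34  0.29  2.23 -0.17  0.59  1.19]
shift rows [ 7.44 16.5  -0.38] turn rows [-0.    0.03  0.01]
```

View pics/s11.png

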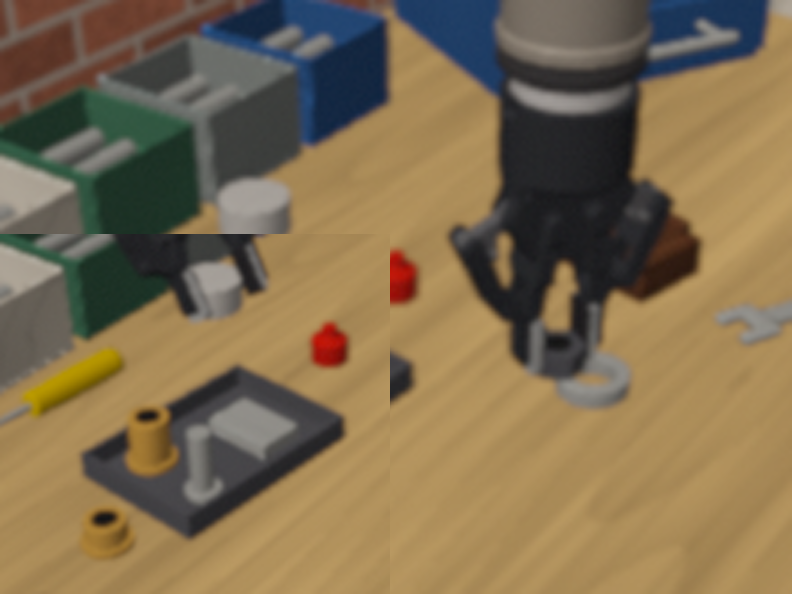

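The inset shows the bush, pillar and block all well set in the tray. The nut is held at (555,350).

Call:
send_rows(steps="0.44 0.97 0 0 0 0 0.2;0.44 0.97 0 0 0 0 0.2;0.44 0.97 0 0 0 0 0.2;0.44 0.97 0 0 0 0 0.2;0.44 0.97 0 0 0 0 0.2")

```text
time: 30.78
tcp_pos: [0.4886, 0.057, 0.1064]
ee_rot: [-0.685, 0.174, -0.175, 0.685]
force: [0.7, -0.0, 0.2]
grip_width: 0.0281
```

Call:
send_rows(steps="0.44 0.97 0 0 0 0 0.2;0.44 0.97 0 0 0 0 0.2;0.44 0.97 0 0 0 0 0.2;0.44 0.97 0 0 0 0 0.2;0.44 0.97 0 0 0 0 0.2")

```text
time: 31.4
tcp_pos: [0.5328, 0.1543, 0.1065]
ee_rot: [-0.685, 0.174, -0.175, 0.685]
force: [-1.0, 0.3, -1.3]
grip_width: 0.0284
```

Call:
send_rows(steps="0.44 0.97 0 0 0 0 0.2;0.44 0.97 0 0 0 0 0.2;0.44 0.97 0 0 0 0 0.2;0.44 0.97 0 0 0 0 0.2;0.44 0.97 0 0 0 0 0.2")

```text
time: 32.02
tcp_pos: [0.5768, 0.2513, 0.1064]
ee_rot: [-0.685, 0.174, -0.175, 0.685]
force: [0.7, 0.4, -0.9]
grip_width: 0.0283
```

Call:
send_rows(steps="0.44 0.97 0 0 0 0 0.2;0.4 0.97 -0.4 0 0 0 0.2;0 0 -1 0 0 0 0.2;0 0 -1 0 0 0 0.2;0 0 -0.8 0 0 0 0.2")

```text
time: 32.65
tcp_pos: [0.5921, 0.2871, 0.0402]
ee_rot: [0.686, -0.175, 0.175, -0.684]
force: [-0.3, -0.0, -0.3]
grip_width: 0.0283
```

Call:
send_rows(steps="0 0 -0.3 0 0 0 0.2;0 0 -0.15 0 0 0 0.2;0 0 0 0 0 0 0.2")

```text
time: 33.02
tcp_pos: [0.5934, 0.2888, 0.0338]
ee_rot: [-0.685, 0.174, -0.175, 0.686]
force: [-0.1, -0.7, -0.4]
grip_width: 0.0284
```

```bash
python3 go.py .593 .289 .0315 61.5
```

```text
t 33.02 tcp [0.5934 0.2888 0.0338] appr [ 0.002  0.    -1.   ] jaw 61.4 F [-0.1 -0.7 -0.4] w 0.0284 j [-0.7   0.72  0.22  1.75 -0.23  0.69  0.71]
shift rows [-0.02  0.01 -0.12] turn rows [-0.01  0.04  0.01]
```

Call:
send_rows(steps="0 0 -0.08 0 0 0 0.2;0 0 0 0 0 0 0.2")

```text
time: 33.28
tcp_pos: [0.5932, 0.2889, 0.0323]
ee_rot: [-0.685, 0.174, -0.175, 0.686]
force: [0.2, 0.7, -2.0]
grip_width: 0.0282
```

Call:
send_rows(steps="0 0 -0.06 0 0 0 0.2;0 0 0 0 0 0 0.2")

```text
time: 33.52
tcp_pos: [0.5933, 0.2889, 0.0315]
ee_rot: [-0.685, 0.174, -0.175, 0.686]
force: [-1.8, -0.0, 4.3]
grip_width: 0.0283
```

Call:
send_rows(steps="0 0 0.05 0 0 0 0.4;0 0 0 0 0 0 0.48;0 0 0.5 0 0 0 0.48;0 0 1 0 0 0 0.48;0 0 1 0 0 0 0.6")

```text
time: 34.15
tcp_pos: [0.5936, 0.2889, 0.0837]
ee_rot: [-0.685, 0.173, -0.175, 0.686]
force: [0.5, -0.3, -0.6]
grip_width: 0.0512
```

Call:
send_rows(steps="-0.6 -1 1 0 0 0.34 0.8;-0.6 -1 0 0 0 0.34 0.8;-0.6 -1 0 0 0 0.34 0.8;-0.6 -1 0 0 0 0.34 0.8;-0.6 -1 0 0 0 0.34 0.8")

```text
time: 34.78
tcp_pos: [0.5333, 0.1883, 0.1034]
ee_rot: [-0.694, 0.132, -0.134, 0.695]
force: [0.0, -0.2, 0.4]
grip_width: 0.0685
```

Call:
send_rows(steps="-0.6 -1 0 0 0 0.34 0.8;-0.6 -1 0 0 0 0.34 0.8;-0.6 -1 0 0 0 0.34 0.8;-0.6 -1 0 0 0 0.34 0.8;-0.6 -1 0 0 0 0.34 0.8")

```text
time: 35.4
tcp_pos: [0.4734, 0.0882, 0.1032]
ee_rot: [-0.7, 0.09, -0.093, 0.702]
force: [1.0, -0.1, 0.0]
grip_width: 0.0688
```

Call:
send_rows(steps="-0.6 -1 0 0 0 0.34 0.8;-0.6 -1 0 0 0 0.34 0.8;-0.6 -1 0 0 0 0.34 0.8;-0.6 -1 0 0 0 0.34 0.8;-0.6 -1 0 0 0 0.34 0.8")

```text
time: 36.02
tcp_pos: [0.4135, -0.0119, 0.103]
ee_rot: [-0.705, 0.049, -0.051, 0.706]
force: [0.5, 0.1, -0.6]
grip_width: 0.0684
```

Call:
send_rows(steps="-0.6 -1 0 0 0 0.34 0.8;-0.6 -1 0 0 0 0.34 0.8;-0.6 -1 0 0 0 0.34 0.8;-0.6 -1 0 0 0 0.34 0.8;-0.6 -1 0 0 0 0.34 0.8")

```text
time: 36.65
tcp_pos: [0.3535, -0.1121, 0.1029]
ee_rot: [-0.707, 0.007, -0.01, 0.707]
force: [1.0, -0.1, 0.4]
grip_width: 0.0684
```

```bash
python3 go.py .4675 -.1333 .028 90
```

```text
t 36.65 tcp [ 0.3535 -0.1121  0.1029] appr [ 0.004  0.001 -1.   ] jaw 88.7 F [ 1.  -0.1  0.4] w 0.0684 j [-0.03  0.24  0.19  2.39 -0.1   0.52  1.79]
shift rows [ 5.7  -1.06 -3.75] turn rows [-0.01  0.06  0.33]
```

The x rate was too large on that leg; I'm correcting it.

Call:
send_rows(steps="0.9 -0.2 0 0 0.06 0.3 0.8;1 -0.2 0 0 0 0 0.8;1 -0.2 0 0 0 0 0.8;1 -0.2 0 0 0 0 0.8;1 -0.2 0 0 0 0 0.8")

```text
time: 37.28
tcp_pos: [0.4525, -0.1316, 0.1031]
ee_rot: [-0.707, 0.001, -0.001, 0.707]
force: [0.3, -0.6, -1.4]
grip_width: 0.0684
```

Call:
send_rows(steps="0.8 -0.06 0 0 0 0 0.8;0 0 -1 0 0 0 0.8;0 0 -1 0 0 0 0.8;0 0 0 0 0 0 0.8")

```text
time: 37.78
tcp_pos: [0.4664, -0.1322, 0.0613]
ee_rot: [-0.707, 0.003, 0.001, 0.708]
force: [-0.3, 0.3, 0.1]
grip_width: 0.0685
```

```bash
python3 go.py .4675 -.1333 .029 90
```

```text
t 37.77 tcp [ 0.4664 -0.1322  0.0613] appr [-0.005  0.001 -1.   ] jaw 89.9 F [-0.3  0.3  0.1] w 0.0685 j [ 0.01  0.47  0.16  2.15 -0.15  0.53  1.86]
shift rows [ 0.05 -0.05 -1.61] turn rows [-0.02 -0.07  0.04]
```

Call:
send_rows(steps="0.05 -0.05 -1 0 0 0 0.8;0 0 -0.55 0 0 0 0.75;0 0 -0.1 0 0 0 0.7;0 0 0 0 0 0 0.5;0 0 0 0 0 0 0.45")

```text
time: 38.4
tcp_pos: [0.4682, -0.1335, 0.0297]
ee_rot: [-0.707, 0.002, -0.0, 0.707]
force: [-1.7, 0.4, 5.7]
grip_width: 0.0468
```

Call:
send_rows(steps="0 0 0 0 0 0 0.4;0 0 0 0 0 0 0.4;0 0 0.1 0 0 0 0.4;0 0 0.4 0 0 0 0.4")

```text
time: 38.9
tcp_pos: [0.4679, -0.1334, 0.039]
ee_rot: [-0.707, 0.002, 0.0, 0.707]
force: [0.7, -0.4, -1.6]
grip_width: 0.0468
```

Call:
send_rows(steps="0 0 1 0 0 0 0.4;0 0 1 0 0 0 0.4;0 0 1 0 0 0 0.4")

```text
time: 39.28
tcp_pos: [0.4681, -0.1334, 0.0999]
ee_rot: [-0.707, 0.002, -0.0, 0.707]
force: [-0.0, -0.5, -1.1]
grip_width: 0.0468
```

```bash
python3 go.py .529 .289 .095 90
```

```text
t 39.27 tcp [ 0.4681 -0.1334  0.0999] appr [-0.002  0.001 -1.   ] jaw 89.9 F [-0.  -0.5 -1.1] w 0.0468 j [-0.    0.4   0.19  2.14 -0.13  0.62  1.84]
shift rows [ 3.05 21.12 -0.24] turn rows [-0.01 -0.03  0.04]
```

Call:
send_rows(steps="0.15 0.9 0 0 0 0 0.4;0.15 1 0 0 0 0 0.4;0.15 1 0 0 0 0 0.4;0.15 1 0 0 0 0 0.4;0.15 1 0 0 0 0 0.4")

```text
time: 39.9
tcp_pos: [0.4832, -0.0348, 0.0993]
ee_rot: [-0.707, 0.002, -0.0, 0.707]
force: [1.1, 0.4, -1.8]
grip_width: 0.0466
```

Call:
send_rows(steps="0.15 1 0 0 0 0 0.4;0.15 1 0 0 0 0 0.4;0.15 1 0 0 0 0 0.4;0.15 1 0 0 0 0 0.4;0.15 1 0 0 0 0 0.4")

```text
time: 40.52
tcp_pos: [0.4982, 0.0652, 0.0993]
ee_rot: [-0.707, 0.002, -0.0, 0.707]
force: [0.3, 0.5, 0.3]
grip_width: 0.0469
```

Call:
send_rows(steps="0.15 1 0 0 0 0 0.4;0.15 1 0 0 0 0 0.4;0.15 1 0 0 0 0 0.4;0.15 1 0 0 0 0 0.4;0.15 1 0 0 0 0 0.4")

```text
time: 41.15
tcp_pos: [0.5132, 0.1659, 0.0987]
ee_rot: [-0.707, 0.002, 0.0, 0.707]
force: [0.0, 0.6, -1.7]
grip_width: 0.0467
```

Call:
send_rows(steps="0.15 1 0 0 0 0 0.4;0.15 1 0 0 0 0 0.4;0.15 1 0 0 0 0 0.4;0.15 1 0 0 0 0 0.4;0.15 1 0 0 0 0 0.4")

```text
time: 41.78
tcp_pos: [0.5283, 0.2659, 0.0986]
ee_rot: [-0.707, 0.002, -0.0, 0.707]
force: [-0.5, -0.2, -1.1]
grip_width: 0.0469
```

Call:
send_rows(steps="0.05 1 0 0 0 0 0.4;0 0.22 0 0 0 0 0.4;0 0 0 0 0 0 0.4")

```text
time: 42.15
tcp_pos: [0.5289, 0.2889, 0.0986]
ee_rot: [-0.707, 0.002, 0.0, 0.707]
force: [0.1, 0.1, -1.4]
grip_width: 0.0466
```

```bash
python3 go.py .529 .289 .034 90;python3 - <<'E'
from h import *
from rig import cams
a=crop(cams.get_image("side")["img"],60,130,200,190,3);cv2.imwrite("pics/s12.png",a)
E
```

```text
t 42.15 tcp [0.5289 0.2889 0.0986] appr [-0.003  0.    -1.   ] jaw 89.9 F [ 0.1  0.1 -1.4] w 0.0466 j [-0.71  0.55  0.15  1.86 -0.12  0.74  1.07]
shift rows [ 0.    0.01 -3.23] turn rows [-0.01 -0.04  0.03]
```

View pics/s12.png

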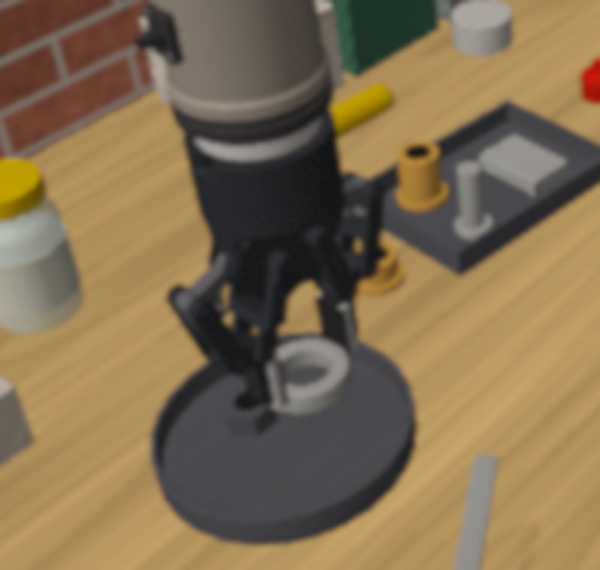

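```bash
python3 -c "
from h import *
print(ray('side',(250/3+60,413/3+130),.014),ray('side',(310/3+60,373/3+130),.08))"
```

```text
[0.58769741 0.2939399  0.014     ] [0.52494257 0.29029893 0.08      ]
```

The nut sits in the pan at (0.588, 0.294), clear of where the ring goes (0.529, 0.289).

Call:
send_rows(steps="0 0 -1 0 0 0 0.4;0 0 -1 0 0 0 0.4;0 0 -0.8 0 0 0 0.4;0 0 -0.25 0 0 0 0.4;0 0 -0.1 0 0 0 0.4")

```text
time: 42.82
tcp_pos: [0.5291, 0.2889, 0.0352]
ee_rot: [-0.707, 0.002, 0.0, 0.707]
force: [0.4, 0.5, -1.0]
grip_width: 0.047
```

Call:
send_rows(steps="0 0 -0.08 0 0 0 0.4;0 0 0 0 0 0 0.4")

```text
time: 43.08
tcp_pos: [0.5294, 0.2891, 0.0345]
ee_rot: [-0.707, 0.002, -0.0, 0.708]
force: [-0.5, -0.3, -1.7]
grip_width: 0.0467
```

Call:
send_rows(steps="0 0 -0.06 0 0 0 0.4;0 0 0 0 0 0 0.4")

```text
time: 43.32
tcp_pos: [0.5294, 0.2893, 0.0338]
ee_rot: [-0.707, 0.001, -0.0, 0.708]
force: [-1.4, -0.1, 5.2]
grip_width: 0.0466
```

Contact. Releasing, lifting, and moving out of view.

Call:
send_rows(steps="0 0 0.05 0 0 0 0.6;0 0 0 0 0 0 0.7;0 0 0 0 0 0 0.7;0 0 0.5 0 0 0 0.7;0 0 1 0 0 0 0.7")

```text
time: 43.95
tcp_pos: [0.5287, 0.2887, 0.0644]
ee_rot: [-0.707, 0.002, 0.0, 0.707]
force: [-0.5, -0.4, 0.1]
grip_width: 0.0596
```

Call:
send_rows(steps="0 0 1 0 0 0 0.7;0 0 1 0 0 0 0.7;0 0 1 0 0 0 0.7;0 0 1 0 0 0 0.7;0 0 1 0 0 0 0.7")

```text
time: 44.58
tcp_pos: [0.5292, 0.289, 0.1659]
ee_rot: [-0.707, 0.001, -0.0, 0.708]
force: [-0.9, -0.4, 0.1]
grip_width: 0.0598
```

Call:
send_rows(steps="-0.5 1 0 0 0 0 0.7;-0.5 1 0 0 0 0 0.7;-0.5 1 0 0 0 0 0.7;-0.5 1 0 0 0 0 0.7;-0.5 1 0 0 0 0 0.7")

```text
time: 45.2
tcp_pos: [0.4786, 0.39, 0.1646]
ee_rot: [-0.707, 0.002, -0.0, 0.708]
force: [0.7, 1.1, 0.4]
grip_width: 0.0599
```

Call:
send_rows(steps="-0.5 1 0 0 0 0 0.7;-0.5 1 0 0 0 0 0.7;-0.5 1 0 0 0 0 0.7;-0.5 1 0 0 0 0 0.7;-0.5 1 0 0 0 0 0.7")

```text
time: 45.82
tcp_pos: [0.4284, 0.4903, 0.1638]
ee_rot: [-0.707, 0.002, 0.0, 0.707]
force: [0.1, 0.2, 0.0]
grip_width: 0.0596
```

Call:
send_rows(steps="0 1 0 0 0 0 0.7;0 1 0 0 0 0 0.7;0 0 0 0 0 0 0.7;0 0 0 0 0 0 0.7")

```text
time: 46.32
tcp_pos: [0.4292, 0.5282, 0.1637]
ee_rot: [0.707, -0.002, 0.0, -0.707]
force: [0.6, -0.6, -0.7]
grip_width: 0.0597
```

```bash
python3 go.py;python3 - <<'E'
from h import *
from rig import cams
a=crop(cams.get_image("side")["img"],100,130,200,190,3);b=crop(cams.get_image("top")["img"],110,120,190,110,4)
a=a[:,:]
o=np.zeros((600,800,3),np.uint8);h=cv2.resize(b,(500,290));o[:290,:500]=h
o[290:290+310,:]=0
aa=cv2.resize(a,(326,310));o[290:600,:326]=aa
bb=crop(cams.get_image("top")["img"],110,145,80,75,5.8);o[165:600,330:794]=bb
cv2.imwrite("pics/s13.png",o)
E
```

```text
t 46.33 tcp [0.4292 0.5282 0.1637] appr [-0.003 -0.    -1.   ] jaw 89.8 F [ 0.6 -0.6 -0.7] w 0.0597 j [-1.07  0.58  0.13  1.63 -0.09  0.94  0.66]
```

View pics/s13.png

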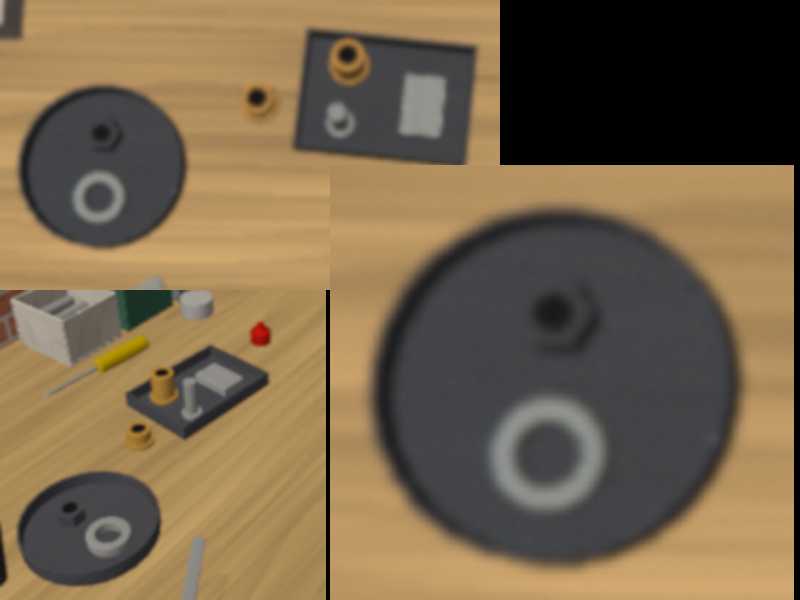

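The trays look right: bush (347,60), pillar (340,120) and block (423,105) in the tray, nut and ring in the pan, and the spare untouched at (258,100). One numeric check that the nut is flat.

```bash
python3 - <<'E'
from h import *
from rig import cams
from scipy.optimize import least_squares
uv={}
for n in C:
    g=cv2.cvtColor(cams.get_image(n)["img"],cv2.COLOR_RGB2GRAY).astype(float)
    u,v=proj(n,[.593,.289,.02])[0].round().astype(int);p=g[v-6:v+7,u-6:u+7]
    w=np.clip(38-p,0,None);Y,X=np.mgrid[v-6:v+7,u-6:u+7];uv[n]=((X*w).sum()/w.sum(),(Y*w).sum()/w.sum())
    print(n,(u,v),uv[n],p.min(),w.astype(int)[::2].tolist() if 0 else (w>0).sum(),ray(n,uv[n],.02).round(4))
r=least_squares(lambda P:np.r_[proj("top",P)[0]-uv["top"],proj("side",P)[0]-uv["side"]],[.593,.289,.02],x_scale=.01);print(r.x.round(4))
E
```

```text
top (np.int64(148), np.int64(169)) (np.float64(148.0503144654088), np.float64(169.9748427672956)) 25.0 21 [0.5905 0.2894 0.02  ]
side (np.int64(143), np.int64(263)) (np.float64(142.3842105263158), np.float64(263.04473684210524)) 21.0 36 [0.593  0.2902 0.02  ]
[0.5917 0.2902 0.0204]
```

The nut's hole triangulates at z = 0.020 m, where it should be (4 mm floor plus 16 mm nut), so the nut is flat. Handing in.

```bash
python3 -c "
from rig import close_job
print(close_job())"
```

```text
the job is handed in; nothing more can be done
None
```

Both kits are made up and the job is handed in, at about 46 s of the 133 s allowed.

- **Order:** I placed the parts in the order you named them: pillar, tall bush, block, nut, ring. I tipped the block up by pressing its low-end edge, then lifted it out by its raised end.
- **Rectangular tray:** The last pictures show the pillar and tall bush standing on their flanges and the block lying flat, side by side.
- **Round pan:** The nut and ring lie side by side in the last pictures. The nut's hole measured 20 mm up, as it should for a nut lying flat on the 4 mm floor. I checked the ring by eye only.
- **Spare bush:** It stands where it was, and the gripper was clear of everything.

**Checks that disagreed:**
- **Cameras:** The two cameras differed by 2–3 mm in x throughout, so I used averages.
- **Gripper width:** The reading ran 2–3 mm under the parts' true sizes.
- **Ring approach:** One move towards the ring went about 11 cm too far in x. I corrected it at safe height, and it touched nothing.
- **Block press:** The press ended with the fingertips on the case's low wall at about 18 N.

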